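# Run one exposure of culture dishes on an indexed light rail

## Robot

A 6-joint arm with a two-finger parallel gripper is mounted at the origin on a cart in front of the work surface, level with it; the furniture and walls round the work are solid. World frame = base frame: x ahead of the robot, y to its left, z up, the work surface at z = 0. Lengths are in m, angles in rad, forces in N, time in s.
With the tool pointing down it reaches from about 0.35 to 0.775 m from the base axis. Payload 5.5 kg.
Tool frame: the origin (TCP) lies at the very end of the fingers, on their centre line; the grasp point (between the pads) lies 19 mm behind it; z points along the fingers, y is the line along which they close (so a half turn about z gives the same grasp; the last joint's range is limited). The gripper opens to 85 mm and grips with 20 to 120 N. Pads are 22 mm wide; open, the fingers measure 114 mm over their backs; the gripper's body (76 mm by 85 mm) begins 54 mm behind the grasp point. The pads swing forward as they close: fully open they stand 13 mm farther back than shut.
Start: joints at [-1.421, 0.313, 0.046, 1.304, 0, 1.431], TCP at [0.164, -0.551, 0.231] pointing down, gripper open.
Joint ranges: [-2.76, 2.76], [-0.86, 1.69], [-1.03, 1.26], [-2.2, 2.34], [-1.47, 1.5], [-3.14, 3.14]. Speed limits (rad/s): [2.57, 2.57, 3.14, 3.14, 3.14, 3.14].

## Interface

Orientations are given as a unit quaternion [w, x, y, z].
In Python, from workcell import env gives the robot as it stands. The module is installed in compiled form; this text tells all that it offers.
- The arm moves only by the tool jog_arm, never from a script. Its arguments are lists of equal length, an entry for each row: "gripper": the opening, from 0 (shut) to 1 (fully open); "offset": the shift along the world's x, y, z in cm, a list of three; "twist": the turn about the world's z in degrees. In form: {"gripper": [gripper, ...], "offset": [[dx, dy, dz], ...], "twist": [twist, ...]}. A call has exactly 8 rows; each row is the pose to reach, as a shift and turn from the pose commanded when the call began; what a row does not reach only later rows make up. A row lasts 1/8 s, in which the tool goes at most 62.5 mm and 10.7 degrees, less where a joint would pass 70% of its speed; a pose out of reach is approached as far as the arm can. A call with a gripper value outside its range is refused whole. The fingers move at their own pace and stop on an object; "squeeze" is the grip in N (left out, the last holds). Time passes only in rows, so rows that repeat a pose let the fingers close, or fill a call up. It gives the time, the measured TCP pose, the force, the opening and the grip force at its end, in the units of the state.
- env.get_state(): the state, without advancing time (a new reading comes with each control period).
- env.read_camera(name): name is "scene" or "top" or "wrist"; returns a dict with "image" (420x560x3 uint8, red, green, blue), "z_map" (420x560 float32, m along the optical axis (not along the pixel's ray), 0 where there is no reading), "fovy" (degrees; the focal length in pixels is half the picture's height over the tangent of half this angle, whatever the lens; pixels are square), "cx", "cy" (the principal point, pixels), "cam_to_world" (4x4, takes a point from camera to world coordinates). Camera axes: x right, y up, looking along -z (the intrinsics and any distortion apply to the point x, -y, -z); pixel columns grow to the right and rows downward; lengths in m; the calibration is good to about 2 mm. The wrist camera is an equidistant fisheye: a pixel r from the principal point sees the ray r / f radians off the axis. A picture is of the moment at which its call begins.
- env.hand_in(): hands the job in; it is judged then, once.
The state is a dict: "clock": time; "joint_pos": joint angles; "qvel": joint speeds; "tau": joint torques, N m; "tcp_pos": TCP position; "orientation": TCP orientation; "wrist_force": force on the tool from outside, world axes, zero at the start; "ft_torque": the same for the moment, N m; "finger_gap": finger opening in m; "grip_force": force on a finger pad.
Only numpy, scipy, OpenCV 4.12 (cv2) and the standard library are available. Lean on these libraries where they do the work, as an engineer would, in place of code of your own. Each camera call takes 0.05 s, during which the arm holds its last target. There are 200 camera calls.

## Task

Run one exposure on the light rail: first turn the lamp's dimmer lever back to its idle stop, then lift the orange release bar, slide the carriage until its red pointer stands at the blue load mark, let the bar drop so it locks in that notch, and lay every petri dish flat on the deck, side by side and not stacked. Slide the loaded carriage in the same way to the yellow expose mark and lock it there, turn the dimmer lever to the green set-point flag without shifting the flag, and leave it there for three seconds. Then turn the lever back to idle and bring the carriage with its dishes back to the blue mark, locked; leave the timer, the tape and the white plug where they are.

Things in the scene. Friction and masses are not known exactly. Their poses are not given: they have to be found in the camera images.
- carriage (a joint): position of the grey carriage along the rail, m: 0 at the rail's left end (+y end of the rail), 0.080 at its right end (-y end). Five notches, at 0, 0.020, 0.040, 0.060, 0.080; the blue load mark is the notch at 0.020, the yellow expose mark the notch at 0.060. Slides freely while the release bar is up; locked, it has 1.5 mm of play. It starts locked in the notch at 0.080, the right end
- release_bar (a joint): lift of the orange release bar, m: 0 fully down (pin in a notch), 0.020 fully up. The pin is clear of the rack's teeth above 0.012. A spring pulls it down with 4 N when down, 6 N when fully up; let go, it drops by itself and, between two notches, is wedged to the nearer one by round-topped teeth (lowered just on top of a tooth it may stay up)
- bar_grip (a point): centre of the orange release bar, a rounded bar 70 mm long (along this frame's x, across the rail), 14 mm wide and 14 mm high, on a thin upright stem (12 mm behind this point, at +x) at the right (-y) end of the carriage; 82 mm above the table when down. Below it 24 mm are free down to the black latch tower. Frame: the rail's (x across the rail, away from the robot; y along it to the left; z up); the carriage value grows along -y
- deck (a point): centre of the carriage's deck, on its top face, 28 mm above the table: a flat plate with black mat, 118 mm across the rail (x) by 202 mm along it (y) inside lips 4 mm thick and 6 mm high. Axes as for bar_grip; moves with the carriage. Room for three dishes in a row along y, about 67 mm apart at centre
- pointer (a point): tip of the carriage's red pointer, at the middle of the deck's robot-facing edge; moves with the carriage. Mind: a tall fixed reactor with an upright copper-brown plate stands behind the rail's right end, from about 50 mm behind the release bar; travel on the robot's side of it
- load_mark (a point): blue mark (10 mm wide) on the black strip along the rail's robot-facing edge; the carriage stands in the load notch when the pointer is beside it along the rail. Fixed to the rail; axes as for bar_grip. The rail's base plate with its two guide rails, 110 mm wide, its middle 64 mm behind this mark, reaches 130 mm to the left of it (end stops 24 mm high)
- expose_mark (a point): yellow mark (10 mm wide) on the same strip, 40 mm further right along the rail, in front of the white lamp bar (an upright bar behind the rail, 84 mm behind its centre line, 95 mm long, 16 mm thick, top 56 mm above the table, its middle 55 mm to the right of this mark); axes as for bar_grip
- dimmer_lever (a joint): angle of the dimmer lever about its upright axis, rad: 0 at the idle stop (its clockwise end seen from above), up to 1.6 counter-clockwise. Stays where it is left; about 1 N at the knob moves it
- lever_knob (a point): centre of the lever's red upright round knob, 16 mm diameter and 34 mm high, which stands 55 mm from the hinge axis; this point is 70 mm above the table, the knob's top 84 mm, the top of the 10 mm wide lever arm it stands on 53 mm, the box's top 36 mm
- dimmer_axis (a point): hinge axis of the dimmer lever, on the top face (36 mm above the table) of the fixed grey dimmer box, 95 x 92 x 36 mm; z up
- idle_mark (a point): place on the box (55 mm from the axis) above which the knob stands when the lever is at idle
- setpoint_flag (a point): green set-point flag, a flat pointer low on the box turning on the same axis as the lever, this point 55 mm from the axis and 41 mm above the table; the lever is at the set-point when its knob stands straight above this point. Held by friction: not to be moved
- dish_1_center (a point): clear round petri dish with pink medium, 60 mm across and 15 mm high, lying flat; this point is its centre, half-way up; z axis along the dish's own axis. Loose, 30 g, taken across its diameter from above. Absent (None) in some starts
- dish_2_center (a point): clear round petri dish with pink medium, 60 mm across and 15 mm high, lying flat; this point is its centre, half-way up; z axis along the dish's own axis. Loose, 30 g, taken across its diameter from above. Absent (None) in some starts
- dish_3_center (a point): clear round petri dish with pink medium, 60 mm across and 15 mm high, lying flat; this point is its centre, half-way up; z axis along the dish's own axis. Loose, 30 g, taken across its diameter from above. Absent (None) in some starts
- spare_timer: bystander: white timer standing on the table, 25 x 66 x 60 mm, origin under its centre; leave alone
- tape: bystander: roll of beige tape lying flat, 92 mm across, 25 mm high, origin under its centre; leave alone
- plug: bystander: white blind plug, 28 mm diameter, 29 mm high, origin under its centre; leave alone

How it is judged:
By the outcome, as a careful person would: the job done as asked, in the order asked, and still so for the second after the job is handed in, with the robot touching nothing.
Of dish_1, dish_2, dish_3 only 2 to 3 are there at a start; the rules pass over those that are not, and their reading is None.
At some moment in a run one of dish_1, dish_2, dish_3 may be knocked a few centimetres aside while the robot is not near it.
Once in a run the grip may slacken for a moment while it holds something.
It also fails if it takes over 208 s, if anything falls off the work surface, if the arm or the gripper's body presses on something with over 40 N, if the wrist force passes 120 N, or if a joint passes its speed limit or range.

## Working session

There is one attempt and no reset: what is moved stays moved. The work goes in short steps, Python scripts to look and compute and a tool call to move; the robot and the scene stay as the last step left them, time stands still between calls to the robot, and variables do not carry over. Pictures are saved under pics/ and viewed, at most 15 in all, crops included, and the job is handed in when it is done.

Besides the shell and the picture viewer there is one more tool, called after "Call:" as name(argument=value, ...), one argument or row to a line, values as JSON. jog_arm: Moves the arm, as the interface text tells. Its arguments: {"type":"object","properties":{"gripper":{"type":"array"},"offset":{"type":"array"},"twist":{"type":"array"},"squeeze":{"type":"number"}},"required":["gripper","offset","twist"]}

```bash
mkdir -p pics; cat > h.py <<'E'
import numpy as np, cv2
from workcell import env
def cam(n,save=None):
    c=env.read_camera(n)
    if save: cv2.imwrite('pics/'+save,cv2.cvtColor(c['image'],cv2.COLOR_RGB2BGR))
    np.savez('last_%s.npz'%n,**c); return c
def ray(c,n,u,v):
    f=210/np.tan(np.radians(c['fovy'])/2); x=(u-c['cx']); y=(v-c['cy'])
    if n=='wrist':
        r=np.hypot(x,y); t=r/f; d=np.array([np.sin(t)*x/max(r,1e-9),-np.sin(t)*y/max(r,1e-9),-np.cos(t)])
    else: d=np.array([x/f,-y/f,-1.])
    M=np.array(c['cam_to_world']); return M[:3,3],M[:3,:3]@d
def atz(c,n,u,v,z):
    o,d=ray(c,n,u,v); return o+d*(z-o[2])/d[2]
def dep(c,n,u,v):
    o,d=ray(c,n,u,v); M=np.array(c['cam_to_world'])
    k=c['z_map'][int(round(v)),int(round(u))]; s=(M[:3,:3].T@d)[2]
    return o+d*k/(-s)
E
python3 - <<'E'
from h import *
for n in('top','scene'):
    c=cam(n,n+'0.png'); print(n,c['fovy'],c['cx'],c['cy'],np.round(c['cam_to_world'],3).tolist())
    cv2.imwrite('pics/%s0b.png'%n,cv2.resize(cv2.imread('pics/%s0.png'%n),(800,600),interpolation=cv2.INTER_CUBIC))
s=env.get_state();print(s)
E
```

```text
top 47.84819041168485 278.66643839212423 207.27002172075186 [[0.057, 0.975, -0.213, 0.295], [-0.998, 0.056, -0.011, 0.206], [0.001, 0.214, 0.977, 1.246], [0.0, 0.0, 0.0, 1.0]]
scene 53.57137394658299 278.8205983770556 209.33762057261987 [[-0.862, 0.282, -0.421, 0.075], [-0.506, -0.447, 0.738, 1.007], [0.019, 0.849, 0.528, 0.662], [0.0, 0.0, 0.0, 1.0]]
{'clock': 0.1, 'joint_pos': array([-1.42059100e+00,  3.13935464e-01,  4.51009265e-02,  1.30355888e+00,
       -1.03592301e-05,  1.43118369e+00]), 'qvel': array([ 0.00164023, -0.00284125,  0.00116951,  0.00140144, -0.00031375,
        0.00112626]), 'tau': array([ 1.97211666e-03, -4.81724274e+01,  2.99243975e+01,  1.27522746e-02,
       -2.22348986e-04,  9.82063113e-06]), 'tcp_pos': array([ 0.16423752, -0.55059307,  0.23049564]), 'orientation': array([-7.98505141e-04,  9.89518737e-01,  1.44402326e-01, -9.40888403e-06]), 'wrist_force': array([ 0.5172634 , -0.71278577,  0.36800228]), 'ft_torque': array([0.01993407, 0.02493505, 0.00974383]), 'grip_force': 0.0, 'finger_gap': 0.08540774895180099}
```

View pics/top0b.png

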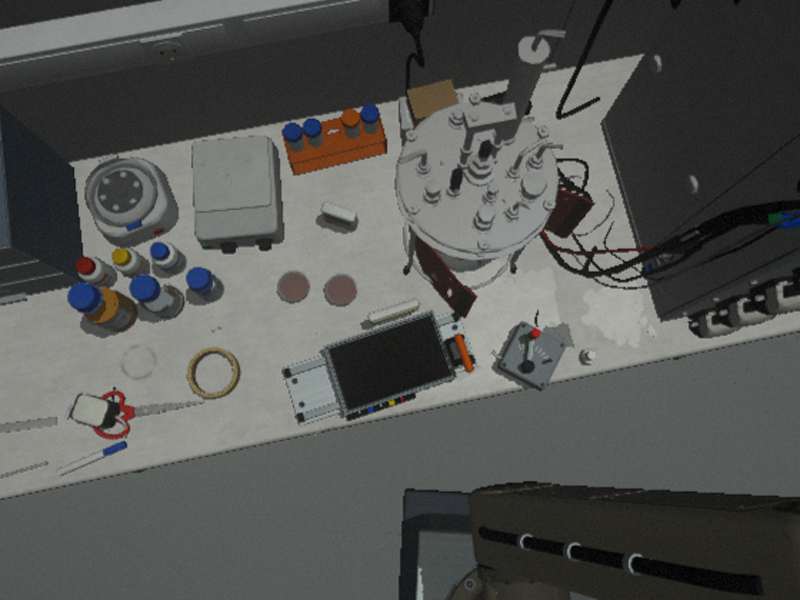

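View pics/scene0b.png

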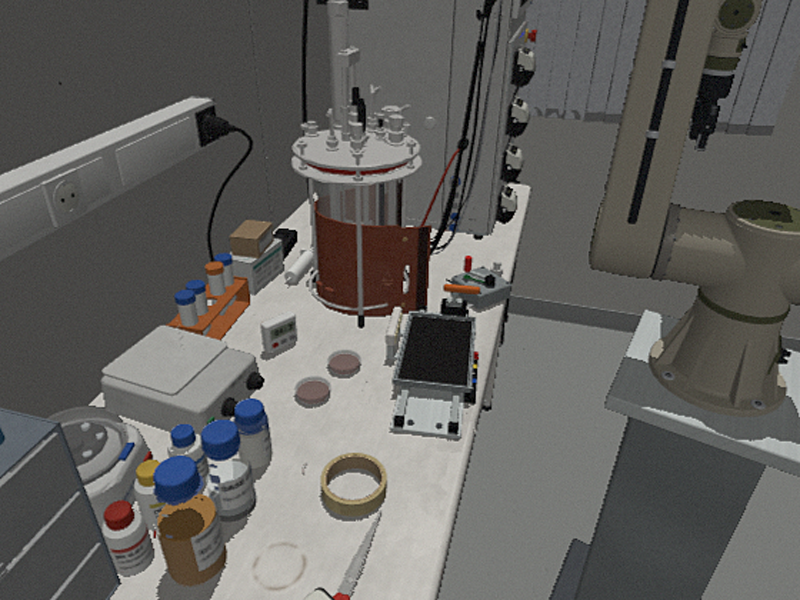

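The top view shows two pink dishes at (294,286) and (340,290), the carriage deck around (390,365), the orange bar at (463,353), the dimmer at (530,352) with its red knob at (536,334), and the plug at (588,357). In the scene view the reactor and its brown plate stand behind the bar. I'll enlarge the working area.

```bash
python3 - <<'E'
from h import *
im=cv2.imread('pics/top0.png')
cv2.imwrite('pics/c1.png',cv2.resize(im[190:310,190:420],(800,417),interpolation=cv2.INTER_CUBIC)) 
E
```

```text
(no output)
```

View pics/c1.png

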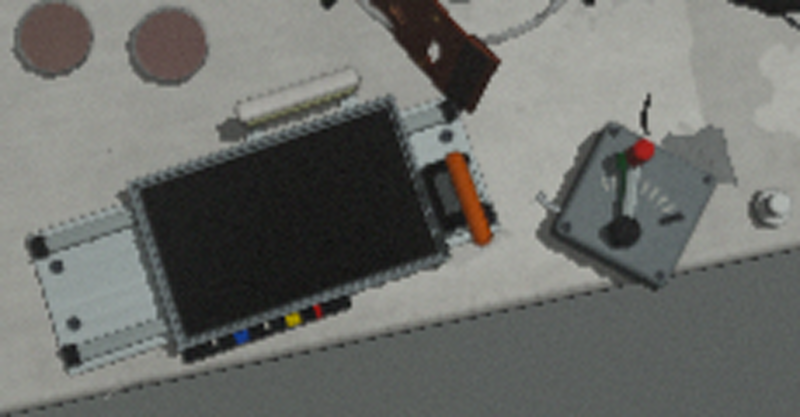

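Crop (3.478× from (190,190)): dishes at (54,38) and (168,45), orange bar (452,155)–(484,240), marks blue (242,337), yellow (293,320), and pointer red (318,311). The dimmer axis is at (622,230), red knob (644,150), green flag about (622,165), idle mark about (672,215), and plug (772,208).

```bash
python3 - <<'E'
from h import *
c=dict(np.load('last_top.npz'))
def P(x,y,z): return atz(c,'top',190+x/3.478,190+y/3.478,z)
g=lambda n,p: print(n,np.round(p,4))
for n,x,y,z in [('d1',54,38,.015),('d2',168,45,.015),('barA',452,155,.089),('barB',484,240,.089),('blue',242,337,.03),('yel',293,320,.03),('ptr',318,311,.03),
 ('axis',622,230,.053),('knobtop',644,150,.084),('flag',622,160,.041),('idle',672,215,.036),('plug',772,208,.029),
 ('dkTL',135,185,.034),('dkTR',392,100,.034),('dkBR',443,258,.034),('dkBL',180,348,.034),('boxT',612,125,.036),('boxR',715,182,.036),('boxB',657,285,.036),('boxL',553,227,.036),('plate tip',497,65,.1),('railL T',33,238,.024),('railL B',70,370,.024)]:
    d=dep(c,'top',190+x/3.478,190+y/3.478); print(n,np.round(P(x,y,z),4),'dep',np.round(d,3))
A=P(443,258,.034);B=P(180,348,.034);print('yaw',np.degrees(np.arctan2(*(B-A)[:2])))
A=P(392,100,.034);B=P(135,185,.034);print('yaw',np.degrees(np.arctan2(*(B-A)[:2])))
E
```

```text
d1 [0.5697 0.4156 0.015 ] dep [0.57  0.416 0.015]
d2 [0.5692 0.3278 0.015 ] dep [0.569 0.328 0.016]
barA [0.4842 0.113  0.089 ] dep [0.484 0.113 0.09 ]
barB [0.4251 0.0883 0.089 ] dep [0.424 0.089 0.095]
blue [0.351  0.2561 0.03  ] dep [0.352 0.257 0.016]
yel [0.3654 0.2197 0.03  ] dep [0.366 0.22  0.015]
ptr [0.3729 0.2018 0.03  ] dep [0.373 0.202 0.028]
axis [ 0.4421 -0.0151  0.053 ] dep [ 0.442 -0.014  0.057]
knobtop [ 0.4964 -0.0241  0.084 ] dep [ 0.497 -0.024  0.083]
flag [ 0.4954 -0.0165  0.041 ] dep [ 0.496 -0.017  0.041]
idle [ 0.4574 -0.0549  0.036 ] dep [ 0.457 -0.054  0.039]
plug [ 0.4677 -0.1305  0.029 ] dep [ 0.468 -0.13   0.029]
dkTL [0.4574 0.3424 0.034 ] dep [0.458 0.343 0.031]
dkTR [0.5323 0.1551 0.034 ] dep [0.532 0.155 0.035]
dkBR [0.4164 0.1123 0.034 ] dep [0.416 0.112 0.036]
dkBL [0.3404 0.3004 0.034 ] dep [0.34  0.3   0.036]
boxT [ 0.5222 -0.0095  0.036 ] dep [ 0.523 -0.01   0.034]
boxR [ 0.4837 -0.0865  0.036 ] dep [ 0.488 -0.094  0.006]
boxB [ 0.4054 -0.0444  0.036 ] dep [ 0.405 -0.044  0.038]
boxL [0.4435 0.0325 0.036 ] dep [0.444 0.032 0.034]
plate tip [0.549  0.0844 0.1   ] dep [0.571 0.074 0.001]
railL T [0.4149 0.416  0.024 ] dep [0.415 0.416 0.024]
railL B [0.3205 0.3801 0.024 ] dep [0.321 0.382 0.013]
yaw -21.991036752435985
yaw -21.803595014749487
```

```bash
python3 - <<'E'
from h import *
for n in('top','scene'):
    c=dict(np.load('last_%s.npz'%n)); M=c['cam_to_world']; f=210/np.tan(np.radians(c['fovy'])/2)
    v,u=np.mgrid[0:420,0:560]; k=c['z_map']; p=np.stack([(u-c['cx'])*k/f,-(v-c['cy'])*k/f,-k],-1)@M[:3,:3].T+M[:3,3]
    p=p[k>0]
    for lo,hi in((.06,.12),(.12,.2),(.2,.45),(.45,.9)):
        print(n,lo,hi)
        q=p[(p[:,2]>lo)&(p[:,2]<hi)]
        for y0 in np.arange(-.7,.5,.1):
            s=q[(q[:,1]>y0)&(q[:,1]<y0+.1)&(q[:,0]>.3)]
            if len(s): print('  y%.1f n%d xmin %.3f'%(y0,len(s),np.sort(s[:,0])[min(3,len(s)-1)]),end='')
        print()
E
```

```text
top 0.06 0.12
  y-0.4 n428 xmin 0.507  y-0.3 n1101 xmin 0.525  y-0.2 n1055 xmin 0.580  y-0.1 n563 xmin 0.490  y-0.0 n561 xmin 0.423  y0.1 n930 xmin 0.442  y0.2 n905 xmin 0.515  y0.3 n1136 xmin 0.693  y0.4 n1974 xmin 0.648
top 0.12 0.2
  y-0.4 n226 xmin 0.507  y-0.3 n1450 xmin 0.526  y-0.2 n1533 xmin 0.563  y-0.1 n1133 xmin 0.632  y-0.0 n740 xmin 0.529  y0.1 n1676 xmin 0.532  y0.2 n830 xmin 0.615  y0.3 n753 xmin 0.841  y0.4 n746 xmin 0.829
top 0.2 0.45
  y-0.4 n1279 xmin 0.507  y-0.3 n6626 xmin 0.525  y-0.2 n5514 xmin 0.544  y-0.1 n317 xmin 0.651  y-0.0 n4255 xmin 0.563  y0.1 n5552 xmin 0.562  y0.2 n2032 xmin 0.605  y0.3 n1508 xmin 0.896  y0.4 n1966 xmin 0.869
top 0.45 0.9
  y-0.3 n4023 xmin 0.540  y-0.2 n3993 xmin 0.534  y-0.1 n35 xmin 0.819  y-0.0 n1224 xmin 0.687  y0.1 n433 xmin 0.676
scene 0.06 0.12
  y-0.5 n7 xmin 0.594  y-0.4 n279 xmin 0.510  y-0.3 n891 xmin 0.539  y-0.2 n311 xmin 0.581  y-0.1 n318 xmin 0.492  y-0.0 n312 xmin 0.425  y0.1 n2014 xmin 0.439  y0.2 n993 xmin 0.616  y0.3 n982 xmin 0.696  y0.4 n1824 xmin 0.647
scene 0.12 0.2
  y-0.7 n1 xmin 0.633  y-0.6 n8 xmin 0.621  y-0.5 n89 xmin 1.166  y-0.4 n208 xmin 0.510  y-0.3 n1247 xmin 0.530  y-0.2 n465 xmin 0.566  y-0.1 n408 xmin 0.586  y-0.0 n477 xmin 0.530  y0.1 n2693 xmin 0.532  y0.2 n769 xmin 0.617  y0.3 n695 xmin 0.948  y0.4 n885 xmin 0.922
scene 0.2 0.45
  y-0.7 n1 xmin 0.636  y-0.6 n106 xmin 0.598  y-0.5 n661 xmin 0.582  y-0.4 n1454 xmin 0.509  y-0.3 n5697 xmin 0.528  y-0.2 n3242 xmin 0.547  y-0.1 n1326 xmin 0.931  y-0.0 n2456 xmin 0.567  y0.1 n5212 xmin 0.564  y0.2 n3468 xmin 0.605  y0.3 n2740 xmin 0.897  y0.4 n3550 xmin 0.870
scene 0.45 0.9
  y-0.6 n62 xmin 0.604  y-0.5 n168 xmin 0.580  y-0.4 n215 xmin 0.549  y-0.3 n2544 xmin 0.537  y-0.2 n1965 xmin 0.541  y-0.1 n612 xmin 0.823  y-0.0 n1193 xmin 0.689  y0.1 n1049 xmin 0.677  y0.2 n1191 xmin 0.975  y0.3 n1678 xmin 0.948  y0.4 n2415 xmin 0.921
```

Call:
jog_arm(
  gripper=[1,1,1,1,1,1,1,1],
  offset=[
    [3,4.7,0],
    [6,9.4,0],
    [9,14.1,0],
    [12,18.8,0],
    [15,23.5,0],
    [18,28.2,0],
    [21,32.9,0],
    [24,37.6,0],
  ],
  twist=[0,0,0,0,0,0,0,0],
  squeeze=30,
)

```text
clock: 1.1
tcp_pos: [0.4049, -0.1733, 0.2312]
orientation: [0.0, 0.99, 0.144, -0.0]
wrist_force: [0.8, -0.7, 0.5]
finger_gap: 0.0852
grip_force: 0.0
```

Call:
jog_arm(
  gripper=[1,1,1,1,0.6,0.6,0.6,0.6],
  offset=[
    [3,4.7,0],
    [6,9.4,0],
    [9.2,15,0],
    [9.2,15,0],
    [9.2,15,-3],
    [9.2,15,-3],
    [9.2,15,-3],
    [9.2,15,-3],
  ],
  twist=[-8,-16,-24,-26,-26,-26,-26,-26],
)

```text
clock: 2.1
tcp_pos: [0.4968, -0.0255, 0.2024]
orientation: [0.0, 0.997, -0.082, 0.001]
wrist_force: [0.6, 0.9, -0.5]
finger_gap: 0.0513
grip_force: 0.0
```

```bash
python3 - <<'E'
from h import *
c=cam('wrist','w1.png'); s=env.get_state()
print(c['fovy'],c['cx'],c['cy'],np.round(c['cam_to_world'],3).tolist())
for k in('clock','tcp_pos','joint_pos','orientation','finger_gap','wrist_force'): print(k,np.round(s[k],4))
E
```

```text
65.70646984690485 282.1873489820575 210.0936836815003 [[-0.163, 0.945, 0.282, 0.57], [-0.987, -0.156, -0.047, -0.037], [-0.0, -0.286, 0.958, 0.346], [0.0, 0.0, 0.0, 1.0]]
clock 2.15
tcp_pos [ 0.4968 -0.0255  0.2023]
joint_pos [-0.2128  0.1736 -0.208   1.1876 -0.      3.0935]
orientation [ 1.000e-04  9.966e-01 -8.220e-02  8.000e-04]
finger_gap 0.0515
wrist_force [-0.2946 -0.0962 -0.6112]
```

View pics/w1.png

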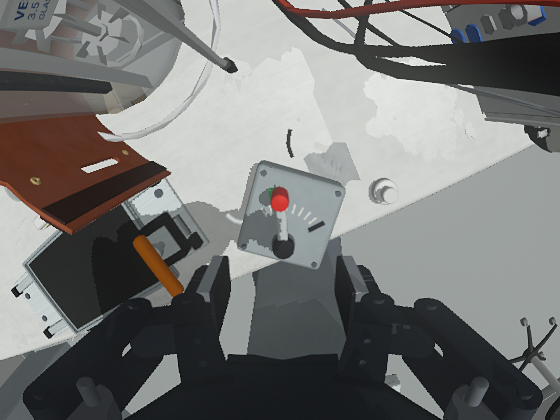

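The wrist view shows the red knob at about (280,200), hub (283,243), idle mark (316,226), green flag (270,190), and plug (383,192). Joint 6 is near its limit, so I'll turn the tool half a turn.

```bash
python3 - <<'E'
from h import *
c=dict(np.load('last_wrist.npz')); im=c['image'].astype(int)
red=(im[...,0]>150)&(im[...,1]<60)&(im[...,2]<70)
red[:150]=0;red[260:]=0
p=np.array([dep(c,'wrist',u,v) for v,u in np.argwhere(red)]);t=p[p[:,2]>.08]
print(len(p),p[:,2].max(),'top mean',t.mean(0),t.min(0),t.max(0))
gr=(im[...,1]>im[...,0]+25)&(im[...,1]>im[...,2]+15); gr[:150]=0;gr[260:]=0
g=np.array([dep(c,'wrist',u,v) for v,u in np.argwhere(gr)]);print(len(g),np.round(g[:40],3).tolist())
for n,u,v in(('hub',283,243),('idle',316,226),('i1',309,230),('i2',324,222)): print(n,dep(c,'wrist',u,v))
E
```

```text
151 0.34643148850187894 top mean [ 0.49933146 -0.02237211  0.08858806] [ 0.49273137 -0.03723433  0.08284945] [ 0.56961813 -0.01585973  0.34643149]
32 [[0.503, -0.014, 0.037], [0.502, -0.015, 0.037], [0.502, -0.016, 0.038], [0.503, -0.017, 0.04], [0.502, -0.012, 0.038], [0.502, -0.013, 0.04], [0.503, -0.014, 0.042], [0.502, -0.015, 0.041], [0.502, -0.016, 0.042], [0.501, -0.012, 0.037], [0.502, -0.013, 0.042], [0.502, -0.014, 0.043], [0.502, -0.015, 0.043], [0.502, -0.016, 0.043], [0.501, -0.013, 0.042], [0.501, -0.014, 0.042], [0.501, -0.015, 0.043], [0.5, -0.013, 0.042], [0.5, -0.014, 0.042], [0.5, -0.015, 0.042], [0.499, -0.013, 0.042], [0.499, -0.014, 0.042], [0.499, -0.014, 0.042], [0.498, -0.012, 0.043], [0.498, -0.013, 0.042], [0.497, -0.012, 0.041], [0.497, -0.013, 0.042], [0.495, -0.012, 0.037], [0.496, -0.013, 0.042], [0.495, -0.013, 0.042], [0.494, -0.013, 0.042], [0.493, -0.013, 0.043]]
hub [ 0.45085976 -0.01831298  0.05509396]
idle [ 0.45658243 -0.0530566   0.03780955]
i1 [ 0.4537849  -0.04544313  0.03855808]
i2 [ 0.45913582 -0.0617006   0.0368816 ]
```

Call:
jog_arm(
  gripper=[0.6,0.6,0.6,0.6,0.6,0.6,0.6,0.6],
  offset=[
    [0,0,0],
    [0,0,0],
    [0,0,0],
    [0,0,0],
    [0,0,0],
    [0,0,0],
    [0,0,0],
    [0,0,0],
  ],
  twist=[10.6,21.2,31.8,42.4,53,63.6,74.2,84.8],
)

```text
clock: 3.15
tcp_pos: [0.4966, -0.0254, 0.2021]
orientation: [0.001, 0.79, 0.614, 0.0]
wrist_force: [-0.3, -0.6, -0.3]
finger_gap: 0.051
grip_force: 0.0
```

Call:
jog_arm(
  gripper=[0.6,0.6,0.6,0.6,0.6,0.6,0.6,0.6],
  offset=[
    [0,0,0],
    [0,0,0],
    [0,0,0],
    [0,0,0],
    [0,0,0],
    [0,0,0],
    [0,0,0],
    [0,0,0],
  ],
  twist=[10.6,21.2,31.8,42.4,53,63.6,74.2,84.8],
)

```text
clock: 4.15
tcp_pos: [0.4967, -0.0254, 0.2021]
orientation: [0.001, 0.169, 0.986, 0.0]
wrist_force: [0.1, 0.5, -0.4]
finger_gap: 0.0512
grip_force: 0.0
```

Call:
jog_arm(
  gripper=[0.6,0.6,0.6,0.6,0.6,0.2,0.0,0.0],
  offset=[
    [0,0.2,-4],
    [0,0.2,-8],
    [0,0.2,-12],
    [0,0.2,-14],
    [0,0.2,-14],
    [0,0.2,-14],
    [0,0.2,-14],
    [0,0.2,-14],
  ],
  twist=[5,10,10,10,10,10,10,10],
  squeeze=25,
)

```text
clock: 5.15
tcp_pos: [0.4976, -0.0234, 0.0628]
orientation: [0.002, 0.085, 0.996, -0.0]
wrist_force: [0.6, -0.2, 4.8]
finger_gap: 0.0149
grip_force: 25.6
```

Call:
jog_arm(
  gripper=[0,0,0,0,0,0,0,0],
  offset=[
    [0,0,0],
    [0,0,0],
    [0,0,0],
    [0,0,0],
    [0,0,0],
    [0,0,0],
    [0,0,0],
    [0,0,0],
  ],
  twist=[0,0,0,0,0,0,0,0],
)

```text
clock: 6.15
tcp_pos: [0.4976, -0.0234, 0.0627]
orientation: [0.002, 0.085, 0.996, -0.0]
wrist_force: [-0.4, -1.5, 6.6]
finger_gap: 0.0148
grip_force: 25.8
```

Call:
jog_arm(
  gripper=[0,0,0,0,0,0,0,0],
  offset=[
    [-0.17,-0.75,0.2],
    [-0.44,-1.48,0.2],
    [-0.81,-2.16,0.2],
    [-1.27,-2.78,0.2],
    [-1.81,-3.34,0.2],
    [-2.43,-3.81,0.2],
    [-3.1,-4.19,0.2],
    [-3.5,-4.36,0.2],
  ],
  twist=[-8,-16,-24,-32,-40,-48,-56,-60],
)

```text
clock: 7.15
tcp_pos: [0.4634, -0.0678, 0.0632]
orientation: [0.002, 0.574, 0.819, 0.001]
wrist_force: [7.5, -2.0, -10.7]
finger_gap: 0.0146
grip_force: 25.1
```

Call:
jog_arm(
  gripper=[0,0,0,0,0,0,0,0],
  offset=[
    [0,0,0],
    [0,0,0],
    [-0.2,-0.1,0],
    [-0.2,-0.1,0],
    [-0.4,-0.2,0],
    [-0.4,-0.2,0],
    [-0.4,-0.2,0],
    [-0.4,-0.2,0],
  ],
  twist=[0,0,0,0,0,0,0,0],
)

```text
clock: 8.15
tcp_pos: [0.4606, -0.0689, 0.0634]
orientation: [0.002, 0.572, 0.82, 0.002]
wrist_force: [11.4, 0.2, -11.8]
finger_gap: 0.0149
grip_force: 25.6
```

Call:
jog_arm(
  gripper=[0,0,0,0,0,0,0,0],
  offset=[
    [-0.3,-0.1,-0.1],
    [-0.3,-0.1,-0.1],
    [-0.3,-0.1,-0.1],
    [-0.3,-0.1,-0.1],
    [-0.3,-0.1,-0.1],
    [-0.3,-0.1,-0.1],
    [-0.3,-0.1,-0.1],
    [-0.3,-0.1,-0.1],
  ],
  twist=[-3,-3,-3,-3,-3,-3,-3,-3],
)

```text
clock: 9.15
tcp_pos: [0.4604, -0.0689, 0.0633]
orientation: [0.004, 0.593, 0.806, 0.005]
wrist_force: [14.9, 6.1, -10.5]
finger_gap: 0.0147
grip_force: 25.9
```

Call:
jog_arm(
  gripper=[0,0.5,0.5,0.5,0.5,0.5,0.5,0.5],
  offset=[
    [0.3,0.1,0.1],
    [0.3,0.1,0.1],
    [0.3,0.1,0.1],
    [0.3,0.1,4],
    [0.3,0.1,8],
    [0.3,0.1,12],
    [0.3,2,15],
    [0.3,4,15],
  ],
  twist=[0,0,0,0,10,20,30,40],
)

```text
clock: 10.15
tcp_pos: [0.4585, -0.0299, 0.2152]
orientation: [0.002, 0.28, 0.96, 0.0]
wrist_force: [1.1, -0.7, -0.6]
finger_gap: 0.0424
grip_force: 0.0
```

Call:
jog_arm(
  gripper=[0.5,0.5,0.5,0.5,0.5,0.5,0.5,0.5],
  offset=[
    [0,3,0],
    [0,6,0],
    [-0.5,9,0],
    [-1,11,0],
    [-1.6,12.2,0],
    [-1.6,12.2,0],
    [-1.6,12.2,0],
    [-1.6,12.2,0],
  ],
  twist=[10,20,30,40,50,55,55,55],
)

```text
clock: 11.15
tcp_pos: [0.4411, 0.0921, 0.2123]
orientation: [-0.0, -0.192, 0.981, 0.0]
wrist_force: [-0.6, -0.4, -0.4]
finger_gap: 0.0429
grip_force: 0.0
```

```bash
python3 - <<'E'
from h import *
c=cam('wrist','w2.png'); s=env.get_state()
for k in('clock','tcp_pos','joint_pos','orientation','finger_gap','wrist_force'): print(k,np.round(s[k],4))
E
```

```text
clock 11.2
tcp_pos [0.4412 0.0921 0.2123]
joint_pos [ 2.7300e-02  8.0900e-02 -2.9090e-01  1.1992e+00  1.0000e-04 -3.5860e-01]
orientation [-1.000e-04 -1.917e-01  9.814e-01  0.000e+00]
finger_gap 0.0425
wrist_force [0.1887 0.0129 0.043 ]
```

View pics/w2.png

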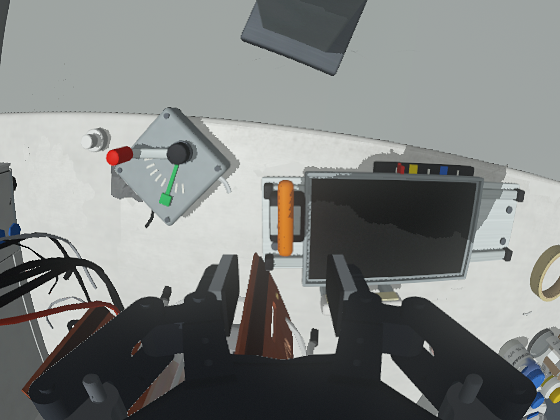

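The wrist view shows the lever at idle, with its knob at (119,156) and hub (179,152). The green flag tip is at (166,199), the bar spans (286,182)–(286,255), and pointer/yellow/blue are at (401/413/445,170).

```bash
python3 - <<'E'
from h import *
c=dict(np.load('last_wrist.npz')); im=c['image'].astype(int); R,G,B=[im[...,i] for i in range(3)]
v,u=np.mgrid[0:420,0:560]
def pts(m,box):
    m=m&(u>box[0])&(u<box[2])&(v>box[1])&(v<box[3]); return np.array([dep(c,'wrist',b,a) for a,b in np.argwhere(m)])
f=pts((G>R+30)&(G>B+15),(140,160,200,220)); print('flag',len(f),np.round(f.mean(0),4))
sq=pts((G>R+30)&(G>B+15),(140,192,200,220)); print('square',np.round(sq.mean(0),4),np.round(sq.min(0),4),np.round(sq.max(0),4))
b=pts((R>180)&(G>80)&(B<90),(270,170,302,265)); t=b[b[:,2]>.084]; print('bar',len(t),np.round(np.median(t,0),4),(t.min(0)+t.max(0))/2)
k=pts((R>150)&(G<60),(100,140,135,170)); k=k[k[:,2]>.08]; print('knob',np.round(k.mean(0),4))
h=pts((R<70),(165,140,195,168));h=h[h[:,2]>.052]; print('hub',np.round(h.mean(0),4),(h.min(0)+h.max(0))/2)
for n,x,y in(('ptr',401,170),('yel',413,170),('blue',445,170)): print(n,np.round(dep(c,'wrist',x,y),4))
E
```

```text
flag 263 [ 0.4849 -0.0173  0.0413]
square [ 0.4964 -0.0173  0.042 ] [ 0.4892 -0.0237  0.0379] [ 0.5049 -0.0114  0.0436]
bar 813 [0.455  0.0995 0.09  ] [0.43063601 0.09033228 0.22101934]
knob [ 0.4602 -0.0663  0.0892]
hub [ 0.4431 -0.0155  0.0569] [0.41423259 0.01924149 0.20426216]
ptr [0.3761 0.2022 0.0295]
yel [0.3702 0.2225 0.0136]
blue [0.3531 0.2599 0.0151]
```

Call:
jog_arm(
  gripper=[0.5,0.5,0.5,0.5,0.5,0.5,0,0],
  offset=[
    [0.6,0.5,-4],
    [0.6,0.5,-8],
    [0.6,0.5,-11],
    [0.6,0.5,-13.5],
    [0.6,0.5,-14.8],
    [0.6,0.5,-14.8],
    [0.6,0.5,-14.8],
    [0.6,0.5,-14.8],
  ],
  twist=[0,0,0,0,0,0,0,0],
  squeeze=60,
)

```text
clock: 12.2
tcp_pos: [0.4483, 0.0973, 0.0656]
orientation: [0.001, -0.192, 0.981, -0.0]
wrist_force: [-1.4, -0.0, 2.1]
finger_gap: 0.013
grip_force: 59.4
```

Call:
jog_arm(
  gripper=[0,0,0,0,0,0,0,0],
  offset=[
    [0,0,0],
    [0,0,0],
    [0,0,0],
    [0,0,0],
    [0,0,0],
    [0,0,0],
    [0,0,0],
    [0,0,0],
  ],
  twist=[0,0,0,0,0,0,0,0],
)

```text
clock: 13.2
tcp_pos: [0.4483, 0.0973, 0.0655]
orientation: [0.001, -0.192, 0.981, -0.0]
wrist_force: [-0.9, -0.8, 6.1]
finger_gap: 0.0128
grip_force: 59.9
```

Call:
jog_arm(
  gripper=[0,0,0,0,0,0,0,0],
  offset=[
    [0,0,0.5],
    [0,0,1],
    [0,0,1.4],
    [0,0,1.7],
    [0,0,1.7],
    [0,0,1.7],
    [0,0,1.7],
    [0,0,1.7],
  ],
  twist=[0,0,0,0,0,0,0,0],
)

```text
clock: 14.2
tcp_pos: [0.4481, 0.0975, 0.0814]
orientation: [0.001, -0.193, 0.981, 0.0]
wrist_force: [5.0, 1.8, -5.9]
finger_gap: 0.013
grip_force: 58.4
```

Call:
jog_arm(
  gripper=[0,0,0,0,0,0,0,0],
  offset=[
    [-0.3,0.75,0],
    [-0.68,1.7,0],
    [-1.05,2.6,0],
    [-1.42,3.5,0],
    [-1.8,4.45,0],
    [-2.1,5.2,0],
    [-2.25,5.56,0],
    [-2.25,5.56,0],
  ],
  twist=[0,0,0,0,0,0,0,0],
)

```text
clock: 15.2
tcp_pos: [0.4256, 0.1534, 0.0815]
orientation: [0.001, -0.193, 0.981, 0.0]
wrist_force: [5.5, 1.9, -4.7]
finger_gap: 0.0128
grip_force: 58.7
```

Call:
jog_arm(
  gripper=[0,0,0,0,0,0,0,0],
  offset=[
    [0,0,0],
    [0,0,0],
    [0,0,0],
    [0,0,0],
    [0,0,0],
    [0,0,0],
    [0,0,0],
    [0,0,0],
  ],
  twist=[0,0,0,0,0,0,0,0],
)

```text
clock: 16.2
tcp_pos: [0.4257, 0.1532, 0.0815]
orientation: [0.001, -0.193, 0.981, 0.0]
wrist_force: [4.9, 3.3, -5.1]
finger_gap: 0.013
grip_force: 58.6
```

```bash
python3 - <<'E'
from h import *
c=cam('top','t2.png')
im=cv2.imread('pics/t2.png')
cv2.imwrite('pics/t2c.png',cv2.resize(im[190:310,190:420],(800,417),interpolation=cv2.INTER_CUBIC)) 
E
```

```text
(no output)
```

View pics/t2c.png

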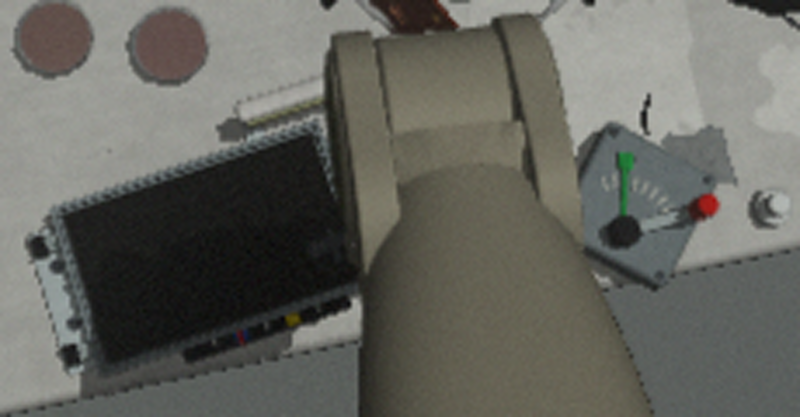

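The red pointer now sits over the blue mark at (241,337). I'll lower the bar and let go.

Call:
jog_arm(
  gripper=[0,0,0,0,0,0,0.5,0.5],
  offset=[
    [0,0,-0.5],
    [0,0,-1],
    [0,0,-1.5],
    [0,0,-1.7],
    [0,0,-1.7],
    [0,0,-1.7],
    [0,0,-1.7],
    [0,0,-1.7],
  ],
  twist=[0,0,0,0,0,0,0,0],
)

```text
clock: 17.25
tcp_pos: [0.4236, 0.1526, 0.064]
orientation: [-0.001, -0.193, 0.981, -0.0]
wrist_force: [0.2, -0.0, 0.4]
finger_gap: 0.0425
grip_force: 0.0
```

Call:
jog_arm(
  gripper=[0.5,0.5,0.5,0.5,1,1,1,1],
  offset=[
    [0,0,0],
    [0,0,4],
    [0,0,8],
    [0,0,12],
    [2,5,12],
    [4,10,12],
    [6,14,12],
    [7,17,12],
  ],
  twist=[0,0,0,0,0,0,0,0],
)

```text
clock: 18.25
tcp_pos: [0.4952, 0.3245, 0.1837]
orientation: [-0.0, -0.193, 0.981, -0.0]
wrist_force: [0.7, -0.4, -0.0]
finger_gap: 0.0858
grip_force: 0.0
```

```bash
python3 - <<'E'
from h import *
c=cam('wrist','w3.png'); s=env.get_state()
for k in('clock','tcp_pos','joint_pos','orientation','finger_gap','wrist_force'): print(k,np.round(s[k],4))
E
```

```text
clock 18.3
tcp_pos [0.4961 0.3274 0.1834]
joint_pos [0.4474 0.3664 0.0039 1.2071 0.0017 0.0574]
orientation [ 4.000e-04 -1.938e-01  9.810e-01  1.000e-03]
finger_gap 0.0855
wrist_force [2.4962 3.0669 0.9435]
```

View pics/w3.png

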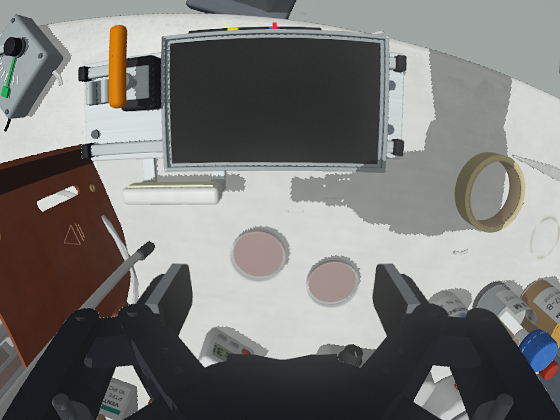

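Two dishes are visible at (258,253) and (333,282). The pointer at (275,26) covers the blue mark, and the bar is at (118,65).

```bash
cat >> h.py <<'E'
def dishes(c,n='wrist'):
    im=c['image'].astype(int); R,G,B=[im[...,i] for i in range(3)]
    m=((R-G>12)&(R-B>8)&(R>110)&(abs(G-B)<18)).astype(np.uint8)
    m=cv2.morphologyEx(m,cv2.MORPH_OPEN,np.ones((5,5)))
    N,l,st,_=cv2.connectedComponentsWithStats(m)
    for i in range(1,N):
        if st[i,4]<150: continue
        p=np.array([dep(c,n,b,a) for a,b in np.argwhere(l==i)])
        q=p[:,:2].astype(np.float32); ctr,r=cv2.minEnclosingCircle(q)
        print('blob',st[i].tolist(),'mean',np.round(p.mean(0),4),'circ',np.round(ctr,4),round(r,4))
E
python3 - <<'E'
from h import *
c=dict(np.load('last_wrist.npz')); dishes(c)
print([np.round(dep(c,'wrist',x,y),4) for x,y in((118,40),(118,65),(118,90),(275,26))])
E
```

```text
blob [234, 233, 49, 43, 1680] mean [0.5682 0.327  0.0179] circ [0.5113 0.3141] 0.0852
blob [309, 263, 46, 39, 1420] mean [0.5694 0.4137 0.0184] circ [0.5084 0.3642] 0.105
blob [542, 365, 16, 15, 175] mean [0.5707 0.7686 0.0947] circ [0.5116 0.557 ] 0.2732
[array([0.4142, 0.1521, 0.0894]), array([0.4334, 0.1604, 0.0894]), array([0.4522, 0.1683, 0.0898]), array([0.3533, 0.2594, 0.031 ])]
```

```bash
python3 - <<'E'
from h import *
for n in('top','scene'):
    c=dict(np.load('last_%s.npz'%n)); M=c['cam_to_world']; f=210/np.tan(np.radians(c['fovy'])/2)
    v,u=np.mgrid[0:420,0:560]; k=c['z_map']; p=(np.stack([(u-c['cx'])*k/f,-(v-c['cy'])*k/f,-k],-1)@M[:3,:3].T+M[:3,3])[k>0]
    for ctr in((.569,.3275),(.57,.415)):
        q=p[(p[:,2]>.035)&(p[:,2]<.5)]; d=np.hypot(*(q[:,:2]-ctr).T); i=np.argsort(d)[:400:40]; print(n,ctr,np.round(np.c_[d[i],q[i]],3).tolist())
c=dict(np.load('last_wrist.npz'))
for x,y in((180,268),(185,280),(175,300),(385,268),(380,280)): print(x,y,np.round(dep(c,'wrist',x,y),4))
E
```

```text
top (0.569, 0.3275) [[0.076, 0.522, 0.268, 0.053], [0.089, 0.506, 0.265, 0.04], [0.095, 0.511, 0.252, 0.058], [0.1, 0.513, 0.245, 0.037], [0.106, 0.463, 0.337, 0.036], [0.113, 0.457, 0.347, 0.036], [0.12, 0.454, 0.362, 0.037], [0.123, 0.692, 0.328, 0.04], [0.126, 0.694, 0.316, 0.061], [0.127, 0.696, 0.34, 0.061]]
top (0.57, 0.415) [[0.081, 0.635, 0.462, 0.037], [0.093, 0.643, 0.472, 0.047], [0.097, 0.658, 0.455, 0.045], [0.1, 0.65, 0.474, 0.051], [0.104, 0.66, 0.466, 0.072], [0.108, 0.67, 0.457, 0.069], [0.111, 0.649, 0.493, 0.049], [0.115, 0.647, 0.5, 0.063], [0.118, 0.677, 0.465, 0.07], [0.121, 0.649, 0.507, 0.048]]
scene (0.569, 0.3275) [[0.074, 0.518, 0.273, 0.044], [0.083, 0.521, 0.259, 0.056], [0.093, 0.531, 0.243, 0.055], [0.103, 0.536, 0.23, 0.056], [0.116, 0.534, 0.217, 0.058], [0.123, 0.691, 0.318, 0.038], [0.124, 0.628, 0.218, 0.296], [0.126, 0.637, 0.221, 0.323], [0.128, 0.644, 0.225, 0.297], [0.128, 0.62, 0.21, 0.28]]
scene (0.57, 0.415) [[0.082, 0.635, 0.465, 0.039], [0.094, 0.639, 0.48, 0.045], [0.098, 0.66, 0.453, 0.065], [0.101, 0.656, 0.467, 0.064], [0.104, 0.656, 0.474, 0.066], [0.108, 0.648, 0.489, 0.062], [0.111, 0.675, 0.453, 0.068], [0.115, 0.669, 0.472, 0.068], [0.118, 0.659, 0.493, 0.069], [0.121, 0.678, 0.47, 0.069]]
180 268 [0.5023 0.2801 0.2068]
185 280 [0.5081 0.2835 0.2053]
175 300 [0.5082 0.2838 0.2217]
385 268 [0.4689 0.3617 0.2066]
380 280 [0.4749 0.3625 0.2067]
```

Call:
jog_arm(
  gripper=[0.82,0.82,0.82,0.82,0.82,0.82,0.82,0.82],
  offset=[
    [3,0,0],
    [6,0,0],
    [7.3,0,-3],
    [7.3,0,-6],
    [7.3,0,-9],
    [7.3,0,-11],
    [7.3,0,-11],
    [7.3,0,-11],
  ],
  twist=[0,0,0,0,0,0,0,0],
)

```text
clock: 19.3
tcp_pos: [0.5681, 0.323, 0.075]
orientation: [0.0, -0.193, 0.981, 0.0]
wrist_force: [-0.1, 0.4, 0.7]
finger_gap: 0.0699
grip_force: 0.0
```

```bash
python3 - <<'E'
from h import *
c=cam('wrist','w4.png'); s=env.get_state()
for k in('clock','tcp_pos','orientation','finger_gap','wrist_force'): print(k,np.round(s[k],4))
dishes(c)
E
```

```text
clock 19.35
tcp_pos [0.5685 0.3232 0.0755]
orientation [ 8.000e-04 -1.925e-01  9.813e-01  2.000e-04]
finger_gap 0.0699
wrist_force [ 0.6941  0.6131 -0.1431]
blob [248, 196, 77, 70, 4292] mean [0.5691 0.3262 0.0176] circ [0.5459 0.3184] 0.0509
blob [374, 243, 52, 52, 1716] mean [0.562  0.4152 0.0182] circ [0.5409 0.3658] 0.0812
```

View pics/w4.png

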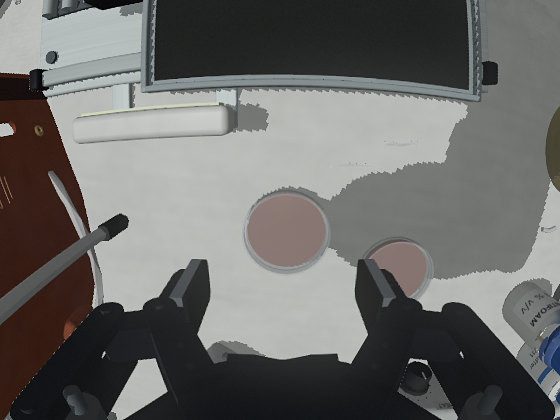

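Dish 2 is centred at (288,231) ahead of the pads, and dish 1 is at (400,268) beyond the left finger. I'll descend.

Call:
jog_arm(
  gripper=[0.82,0.82,0.82,0.82,0.82,0.82,0.82,0.82],
  offset=[
    [0,0.4,0],
    [0,0.4,-2],
    [0,0.4,-4],
    [0,0.4,-6],
    [0,0.4,-6.8],
    [0,0.4,-7.1],
    [0,0.4,-7.1],
    [0,0.4,-7.1],
  ],
  twist=[0,0,0,0,0,0,0,0],
  squeeze=25,
)

```text
clock: 20.35
tcp_pos: [0.5684, 0.3272, 0.0043]
orientation: [0.001, -0.193, 0.981, 0.0]
wrist_force: [0.5, -0.6, -0.2]
finger_gap: 0.0701
grip_force: 0.0
```

Call:
jog_arm(
  gripper=[0.82,0.82,0,0,0,0,0,0],
  offset=[
    [0,0,-0.3],
    [0,0,-0.3],
    [0,0,-0.3],
    [0,0,-0.3],
    [0,0,-0.3],
    [0,0,-0.3],
    [0,0,-0.3],
    [0,0,-0.3],
  ],
  twist=[0,0,0,0,0,0,0,0],
)

```text
clock: 21.35
tcp_pos: [0.568, 0.327, 0.0006]
orientation: [0.0, -0.193, 0.981, 0.0]
wrist_force: [-1.0, -0.4, 3.8]
finger_gap: 0.0587
grip_force: 27.2
```

Call:
jog_arm(
  gripper=[0,0,0,0,0,0,0,0],
  offset=[
    [0,0,2],
    [0,0,5],
    [0,0,8],
    [0,0,10],
    [-3.5,-2.2,10],
    [-7,-4.4,10],
    [-10.5,-6.6,10],
    [-13.7,-8.6,10],
  ],
  twist=[0,0,0,0,0,0,0,0],
)

```text
clock: 22.35
tcp_pos: [0.429, 0.2401, 0.0997]
orientation: [-0.001, -0.193, 0.981, 0.0]
wrist_force: [0.3, -0.5, -0.0]
finger_gap: 0.059
grip_force: 27.1
```

Call:
jog_arm(
  gripper=[0,0,0,0,0,0,0,0],
  offset=[
    [0,0,0],
    [0,0,-2],
    [0,0,-4],
    [0,0,-5.5],
    [0,0,-5.5],
    [0,0,-5.5],
    [0,0,-5.5],
    [0,0,-5.5],
  ],
  twist=[0,0,0,0,0,0,0,0],
)

```text
clock: 23.35
tcp_pos: [0.4313, 0.2411, 0.0459]
orientation: [0.001, -0.193, 0.981, 0.0]
wrist_force: [0.8, 0.3, -0.3]
finger_gap: 0.0586
grip_force: 27.1
```

```bash
python3 - <<'E'
from h import *
c=cam('wrist','w5.png'); s=env.get_state()
for k in('clock','tcp_pos','orientation','finger_gap','grip_force','wrist_force'): print(k,np.round(s[k],4))
E
```

```text
clock 23.4
tcp_pos [0.4312 0.2411 0.0458]
orientation [ 5.000e-04 -1.925e-01  9.813e-01  1.000e-04]
finger_gap 0.0586
grip_force 27.1053
wrist_force [-0.114  -0.6654  0.1322]
```

View pics/w5.png

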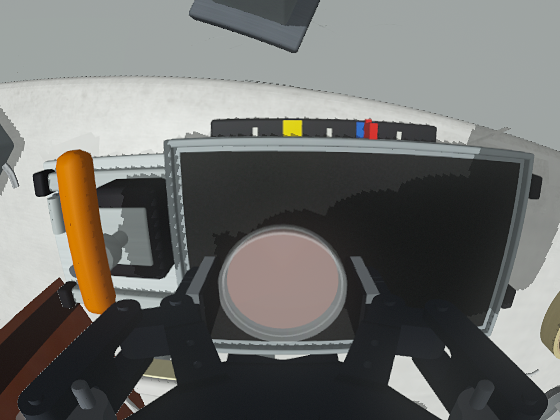

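Dish 2 is held over the deck at (283,282). Pointer (372,129) against blue (361,130) is consistent with parallax. I'll lower and release it.

Call:
jog_arm(
  gripper=[0,0,0,0,0,0.8,0.8,0.8],
  offset=[
    [0,0,-1],
    [0,0,-1.6],
    [0,0,-1.7],
    [0,0,-1.7],
    [0,0,-1.7],
    [0,0,-1.7],
    [0,0,-1.7],
    [0,0,-1.7],
  ],
  twist=[0,0,0,0,0,0,0,0],
)

```text
clock: 24.4
tcp_pos: [0.4308, 0.2409, 0.0281]
orientation: [-0.0, -0.193, 0.981, 0.0]
wrist_force: [-0.3, 0.6, -0.1]
finger_gap: 0.0683
grip_force: 0.0
```

Call:
jog_arm(
  gripper=[0.82,0.82,0.82,0.82,0.82,0.82,0.82,0.82],
  offset=[
    [0,0,0],
    [0,0,4],
    [0,0,8],
    [3,4,8],
    [6,8,8],
    [9,12,8],
    [11.5,15,8],
    [13,17.4,8],
  ],
  twist=[0,0,0,0,0,0,0,0],
)

```text
clock: 25.4
tcp_pos: [0.5618, 0.4162, 0.1077]
orientation: [0.0, -0.193, 0.981, 0.0]
wrist_force: [0.1, 0.6, 0.7]
finger_gap: 0.07
grip_force: 0.0
```

```bash
python3 - <<'E'
from h import *
c=cam('wrist','w6.png'); s=env.get_state()
for k in('clock','tcp_pos','orientation','finger_gap','grip_force','wrist_force'): print(k,np.round(s[k],4))
dishes(c)
E
```

```text
clock 25.45
tcp_pos [0.5632 0.4187 0.1074]
orientation [ 1.100e-03 -1.932e-01  9.812e-01  9.000e-04]
finger_gap 0.0701
grip_force 0.0
wrist_force [4.2198 1.3789 0.4815]
blob [99, 0, 40, 11, 330] mean [0.458  0.2518 0.0465] circ [0.4761 0.3108] 0.0801
blob [245, 192, 66, 62, 3287] mean [0.5704 0.4161 0.0175] circ [0.5452 0.406 ] 0.0538
```

View pics/w6.png

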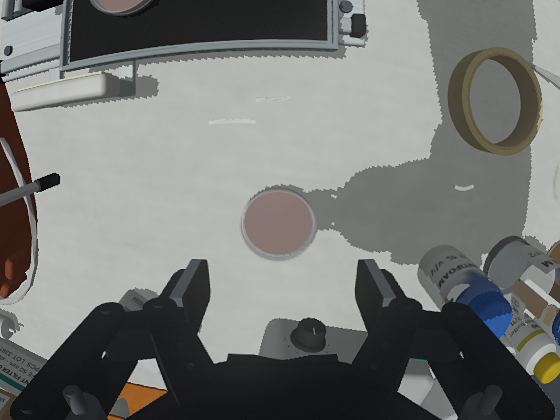

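Dish 1 is at (279,223), centred between the pads in column. Dish 2 rests on the deck at top-left.

Call:
jog_arm(
  gripper=[0.82,0.82,0.82,0.82,0.82,0.82,0.82,0.82],
  offset=[
    [0.8,0,0],
    [0.8,0,-3],
    [0.8,0,-6],
    [0.8,0,-8.5],
    [0.8,0,-10],
    [0.8,0,-10.7],
    [0.8,0,-10.7],
    [0.8,0,-10.7],
  ],
  twist=[0,0,0,0,0,0,0,0],
  squeeze=25,
)

```text
clock: 26.45
tcp_pos: [0.5696, 0.4153, 0.0026]
orientation: [0.001, -0.193, 0.981, 0.0]
wrist_force: [0.6, 0.4, 0.9]
finger_gap: 0.0698
grip_force: 0.0
```

Call:
jog_arm(
  gripper=[0,0,0,0,0,0,0,0],
  offset=[
    [0,0,0],
    [0,0,0],
    [0,0,0],
    [0,0,0],
    [0,0,0],
    [0,0,0],
    [0,0,0],
    [0,0,0],
  ],
  twist=[0,0,0,0,0,0,0,0],
)

```text
clock: 27.45
tcp_pos: [0.5696, 0.4154, 0.0028]
orientation: [0.001, -0.193, 0.981, 0.0]
wrist_force: [-0.6, -1.0, 6.4]
finger_gap: 0.0584
grip_force: 26.9
```

Call:
jog_arm(
  gripper=[0,0,0,0,0,0,0,0],
  offset=[
    [0,0,3],
    [0,0,6],
    [0,0,10],
    [-3.5,-1.8,10],
    [-7,-3.6,10],
    [-10.5,-5.4,10],
    [-14,-7.2,10],
    [-17.3,-9,10],
  ],
  twist=[0,0,0,0,0,0,0,0],
)

```text
clock: 28.45
tcp_pos: [0.3945, 0.3243, 0.1014]
orientation: [0.0, -0.193, 0.981, 0.0]
wrist_force: [0.6, -0.2, -0.6]
finger_gap: 0.0585
grip_force: 27.1
```

Call:
jog_arm(
  gripper=[0,0,0,0,0,0,0,0],
  offset=[
    [0,0,0],
    [0,0,-2],
    [0,0,-4],
    [0,0,-5.5],
    [0,0,-6],
    [0,0,-6],
    [0,0,-6],
    [0,0,-6],
  ],
  twist=[0,0,0,0,0,0,0,0],
)

```text
clock: 29.45
tcp_pos: [0.3963, 0.3252, 0.0419]
orientation: [0.001, -0.193, 0.981, 0.0]
wrist_force: [1.2, -0.4, 0.0]
finger_gap: 0.0585
grip_force: 27.1
```

```bash
python3 - <<'E'
from h import *
c=cam('wrist','w7.png'); s=env.get_state()
for k in('clock','tcp_pos','orientation','finger_gap','grip_force','wrist_force'): print(k,np.round(s[k],4))
dishes(c)
E
```

```text
clock 29.5
tcp_pos [0.3962 0.3252 0.0419]
orientation [ 5.000e-04 -1.926e-01  9.813e-01  2.000e-04]
finger_gap 0.0587
grip_force 27.0783
wrist_force [ 0.2144 -0.1469 -0.0673]
blob [82, 223, 80, 81, 4882] mean [0.4281 0.246  0.0451] circ [0.3916 0.2681] 0.0695
blob [228, 232, 109, 93, 8060] mean [0.3951 0.3248 0.0564] circ [0.3744 0.3165] 0.0495
```

Call:
jog_arm(
  gripper=[0,0,0,0,0,0.82,0.82,0.82],
  offset=[
    [0,0,-0.8],
    [0,0,-1.2],
    [0,0,-1.3],
    [0,0,-1.3],
    [0,0,-1.3],
    [0,0,-1.3],
    [0,0,-1.3],
    [0,0,-1.3],
  ],
  twist=[0,0,0,0,0,0,0,0],
)

```text
clock: 30.5
tcp_pos: [0.3955, 0.3247, 0.0278]
orientation: [-0.0, -0.193, 0.981, -0.0]
wrist_force: [-0.4, -0.8, 0.1]
finger_gap: 0.0699
grip_force: 0.0
```

Call:
jog_arm(
  gripper=[0.82,0.82,0.82,0.5,0.5,0.5,0.5,0.5],
  offset=[
    [0,0,0],
    [0,0,4],
    [0,0,8],
    [0.9,-5,13],
    [1.8,-10,13],
    [2.6,-15,13],
    [2.9,-17.2,13],
    [2.9,-17.2,13],
  ],
  twist=[0,0,0,0,0,0,0,0],
)

```text
clock: 31.5
tcp_pos: [0.425, 0.1516, 0.1583]
orientation: [-0.0, -0.191, 0.982, 0.0]
wrist_force: [0.2, 0.1, 0.2]
finger_gap: 0.0428
grip_force: 0.0
```

```bash
python3 - <<'E'
from h import *
c=cam('wrist','w8.png'); s=env.get_state()
for k in('clock','tcp_pos','orientation','finger_gap','grip_force','wrist_force'): print(k,np.round(s[k],4))
dishes(c)
E
```

```text
clock 31.55
tcp_pos [0.4249 0.1525 0.1583]
orientation [-0.000e+00 -1.916e-01  9.815e-01  2.000e-04]
finger_gap 0.043
grip_force 0.0
wrist_force [-0.8233 -0.5209 -0.2366]
blob [435, 220, 44, 49, 1629] mean [0.3985 0.3204 0.0458] circ [0.3803 0.2356] 0.1136
blob [343, 222, 56, 52, 2188] mean [0.4312 0.2388 0.0465] circ [0.4016 0.1932] 0.0819
```

View pics/w8.png

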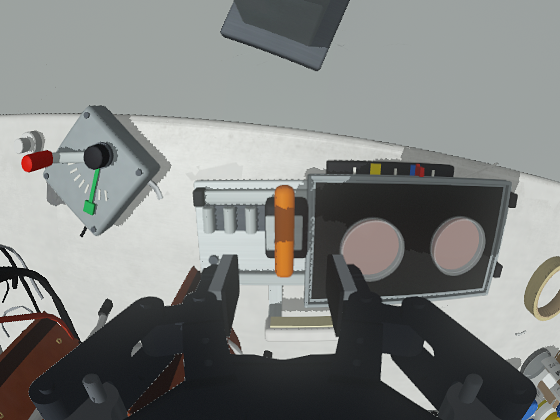

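Both dishes lie on the deck at (373,248) and (459,246), the bar is at (285,230), and the pointer is at the blue mark. Next I'll grip the bar, lift it and slide 40 mm right.

Call:
jog_arm(
  gripper=[0.5,0.5,0.5,0.5,0.5,0,0,0],
  offset=[
    [0,0,-4],
    [0,0,-7],
    [0,0,-9],
    [0,0,-9.4],
    [0,0,-9.4],
    [0,0,-9.4],
    [0,0,-9.4],
    [0,0,-9.4],
  ],
  twist=[0,0,0,0,0,0,0,0],
  squeeze=60,
)

```text
clock: 32.55
tcp_pos: [0.4257, 0.1531, 0.0653]
orientation: [0.001, -0.192, 0.981, 0.0]
wrist_force: [-0.8, 0.7, 6.4]
finger_gap: 0.013
grip_force: 59.8
```

Call:
jog_arm(
  gripper=[0,0,0,0,0,0,0,0],
  offset=[
    [0,0,0],
    [0,0,0],
    [0,0,0.6],
    [0,0,1.1],
    [0,0,1.5],
    [0,0,1.7],
    [0,0,1.7],
    [0,0,1.7],
  ],
  twist=[0,0,0,0,0,0,0,0],
)

```text
clock: 33.55
tcp_pos: [0.4255, 0.1531, 0.0814]
orientation: [0.001, -0.193, 0.981, 0.0]
wrist_force: [4.7, 1.3, -5.9]
finger_gap: 0.0128
grip_force: 58.4
```

Call:
jog_arm(
  gripper=[0,0,0,0,0,0,0,0],
  offset=[
    [0.08,-0.2,0],
    [0.25,-0.6,0],
    [0.5,-1.2,0],
    [0.75,-1.85,0],
    [1.0,-2.5,0],
    [1.25,-3.1,0],
    [1.42,-3.5,0],
    [1.5,-3.71,0],
  ],
  twist=[0,0,0,0,0,0,0,0],
)

```text
clock: 34.55
tcp_pos: [0.4404, 0.116, 0.0813]
orientation: [0.0, -0.192, 0.981, 0.0]
wrist_force: [4.9, 2.7, -5.6]
finger_gap: 0.0127
grip_force: 58.5
```

Call:
jog_arm(
  gripper=[0,0,0,0,0,0,0,0],
  offset=[
    [0,0,0],
    [0,0,0],
    [0,0,0],
    [0,0,0],
    [0,0,0],
    [0,0,0],
    [0,0,0],
    [0,0,0],
  ],
  twist=[0,0,0,0,0,0,0,0],
)

```text
clock: 35.55
tcp_pos: [0.4404, 0.1161, 0.0814]
orientation: [0.001, -0.193, 0.981, 0.0]
wrist_force: [5.2, 2.5, -6.0]
finger_gap: 0.0132
grip_force: 58.5
```

```bash
python3 - <<'E'
from h import *
c=cam('top'); im=c['image'].astype(int); R,G,B=[im[...,i] for i in range(3)]
v,u=np.mgrid[0:420,0:560]; w=(u>235)&(u<310)&(v>265)&(v<300)
for n,m in(('red',(R>130)&(G<70)&(B<70)),('yel',(R>150)&(G>130)&(B<90)),('blue',(B>R+40)&(B>G+25))):
    q=np.argwhere(m&w)
    if len(q): b,a=q.mean(0); print(n,len(q),round(a,1),round(b,1),np.round(atz(c,'top',a,b,.03 if n=='red' else .016),4))
E
```

```text
blue 7 259.1 286.3 [0.3532 0.2579 0.016 ]
```

Call:
jog_arm(
  gripper=[0,0,0,0,0,0,0.5,0.5],
  offset=[
    [0,0,-0.5],
    [0,0,-1],
    [0,0,-1.5],
    [0,0,-1.7],
    [0,0,-1.7],
    [0,0,-1.7],
    [0,0,-1.7],
    [0,0,-1.7],
  ],
  twist=[0,0,0,0,0,0,0,0],
)

```text
clock: 36.6
tcp_pos: [0.4384, 0.1156, 0.0638]
orientation: [-0.001, -0.193, 0.981, 0.0]
wrist_force: [0.3, 0.1, -0.6]
finger_gap: 0.0427
grip_force: 0.0
```

Call:
jog_arm(
  gripper=[0.5,0.5,0.5,0.5,0.5,0.5,0.5,0.5],
  offset=[
    [0,0,0],
    [0,0,3],
    [0,0,6],
    [0,0,10],
    [0,0,12],
    [0,0,12],
    [0,0,12],
    [0,0,12],
  ],
  twist=[0,0,0,0,0,0,0,0],
)

```text
clock: 37.6
tcp_pos: [0.4389, 0.1157, 0.1829]
orientation: [-0.001, -0.193, 0.981, 0.0]
wrist_force: [0.6, 0.1, -0.6]
finger_gap: 0.0428
grip_force: 0.0
```

```bash
python3 - <<'E'
from h import *
c=cam('wrist','w9.png'); s=env.get_state()
for k in('clock','tcp_pos','joint_pos','orientation'): print(k,np.round(s[k],4))
dishes(c)
E
```

```text
clock 37.65
tcp_pos [0.439  0.1158 0.1831]
joint_pos [ 8.0700e-02  1.0450e-01 -3.3800e-01  1.1308e+00  1.0000e-04 -3.0690e-01]
orientation [-1.200e-03 -1.926e-01  9.813e-01  2.000e-04]
blob [69, 148, 12, 17, 176] mean [ 0.4621 -0.0693  0.0835] circ [ 0.4792 -0.0945] 0.0377
blob [423, 214, 42, 46, 1501] mean [0.4138 0.2836 0.0458] circ [0.3962 0.1992] 0.1137
blob [350, 244, 46, 44, 1402] mean [0.4656 0.2256 0.0467] circ [0.4276 0.1673] 0.0968
```

View pics/w9.png

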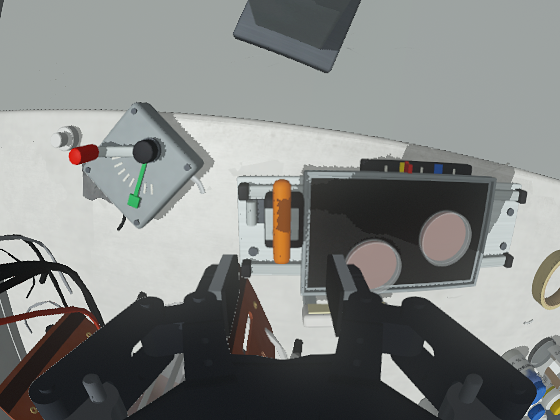

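Dish 2 has shifted on the deck toward the lamp-side lip, now at (373,266). I'll check that it still lies flat inside the lips.

```bash
python3 - <<'E'
from h import *
c=dict(np.load('last_wrist.npz')); s=env.get_state()
im=c['image'].astype(int); R,G,B=[im[...,i] for i in range(3)]
m=((R-G>12)&(R-B>8)&(R>110)&(abs(G-B)<18)).astype(np.uint8); m=cv2.erode(cv2.morphologyEx(m,cv2.MORPH_OPEN,np.ones((5,5))),np.ones((5,5)))
_,l=cv2.connectedComponents(m)
bc=np.array([.4476+.0141*0,0,0])
for seed in((373,262),(445,238)):
    p=np.array([dep(c,'wrist',b,a) for a,b in np.argwhere(l==l[seed[1],seed[0]])])
    A=np.c_[p[:,:2]-p[:,:2].mean(0),np.ones(len(p))]; k,*_=np.linalg.lstsq(A,p[:,2],rcond=None)
    print(p.mean(0).round(4),p.min(0).round(4),p.max(0).round(4),'tilt',k[:2].round(3),'z',k[2].round(4), (p[:,2]-A@k).std().round(4))
print('bar',[np.round(dep(c,'wrist',x,y),4) for x,y in((283,190),(283,222),(283,250))],'ptr',np.round(dep(c,'wrist',409,168),4))
E
```

```text
[0.4655 0.2261 0.0462] [0.3718 0.0883 0.0427] [0.4894 0.2467 0.3271] tilt [-0.489 -0.687] z 0.0462 0.0137
[0.4138 0.2837 0.0456] [0.3718 0.0883 0.0426] [0.4365 0.3067 0.3271] tilt [-0.141 -0.659] z 0.0456 0.0103
bar [array([0.4227, 0.11  , 0.0898]), array([0.446 , 0.1195, 0.09  ]), array([0.4678, 0.1285, 0.0899])] ptr [0.3678 0.2203 0.0295]
```

```bash
python3 - <<'E'
from h import *
c=dict(np.load('last_wrist.npz')); im=c['image'].astype(int); R,G,B=[im[...,i] for i in range(3)]
v,u=np.mgrid[0:420,0:560]
def pts(m,box,lo,hi):
    m=m&(u>box[0])&(u<box[2])&(v>box[1])&(v<box[3]); p=np.array([dep(c,'wrist',b,a) for a,b in np.argwhere(m)]); return p[(p[:,2]>lo)&(p[:,2]<hi)]
g=(G>R+30)&(G>B+15); box=(110,150,165,220)
f=pts(g,box,.036,.046)
q=f[:,:2]-f[:,:2].mean(0); w=np.linalg.svd(q,full_matrices=False)[2][0]; w*=np.sign(w[0]); print('flag line mean',f.mean(0).round(4),'dir deg',np.degrees(np.arctan2(w[1],w[0])).round(2))
r=f[f[:,0]>f[:,0].max()-.015]; print('tip bbox',r.min(0).round(4),r.max(0).round(4),r.mean(0).round(4))
h=pts(R<60,(130,135,163,168),.052,.07); print('hub',h.mean(0).round(4),h.min(0).round(4),h.max(0).round(4))
E
```

```text
flag line mean [ 0.4851 -0.0173  0.0413] dir deg -0.81
tip bbox [ 0.49   -0.0254  0.0371] [ 0.5048 -0.0112  0.0436] [ 0.4965 -0.0175  0.0419]
hub [ 0.4447 -0.0158  0.055 ] [ 0.433  -0.0268  0.0521] [ 0.4544 -0.006   0.0573]
```

Call:
jog_arm(
  gripper=[0.5,0.5,0.5,0.5,0.5,0.5,0.5,0.5],
  offset=[
    [0.3,-2.5,1],
    [0.6,-5,1],
    [0.9,-7.5,1],
    [1.2,-10,1],
    [1.5,-12.5,1],
    [1.8,-15,1],
    [2.1,-17.5,1],
    [2.2,-18.5,1],
  ],
  twist=[-10,-20,-30,-40,-50,-60,-70,-80],
)

```text
clock: 38.65
tcp_pos: [0.4616, -0.0703, 0.1935]
orientation: [-0.001, 0.486, 0.874, -0.0]
wrist_force: [-0.5, -0.3, 0.3]
finger_gap: 0.0428
grip_force: 0.0
```

Call:
jog_arm(
  gripper=[0.5,0.5,0.5,0.5,0.5,0.5,0.5,0.5],
  offset=[
    [0,0,0],
    [0,0,0],
    [0,0,0],
    [0,0,-4],
    [0,0,-8],
    [0,0,-8],
    [0,0,-8],
    [0,0,-8],
  ],
  twist=[-8,-15,-15,-15,-15,-15,-15,-15],
)

```text
clock: 39.65
tcp_pos: [0.4632, -0.0696, 0.116]
orientation: [0.001, 0.593, 0.805, 0.0]
wrist_force: [-0.6, -0.0, 0.9]
finger_gap: 0.0427
grip_force: 0.0
```

```bash
python3 - <<'E'
from h import *
c=cam('wrist','w10.png'); s=env.get_state()
for k in('clock','tcp_pos','joint_pos','orientation'): print(k,np.round(s[k],4))
im=c['image'].astype(int); R,G,B=[im[...,i] for i in range(3)]
p=np.array([dep(c,'wrist',b,a) for a,b in np.argwhere((R>150)&(G<60)&(B<70))]); p=p[(p[:,2]>.08)&(p[:,2]<.087)]
print(len(p),p.mean(0),(p.min(0)+p.max(0))/2)
E
```

```text
clock 39.7
tcp_pos [ 0.4631 -0.0695  0.1159]
joint_pos [-0.3208  0.1773 -0.427   0.9634  0.      0.9493]
orientation [1.500e-03 5.932e-01 8.051e-01 5.000e-04]
50 [ 0.46160342 -0.06863931  0.08445677] [ 0.461814   -0.06867735  0.08412852]
```

Call:
jog_arm(
  gripper=[0.5,0.5,0.5,0.5,0,0,0,0],
  offset=[
    [-0.2,0,-2],
    [-0.2,0,-4],
    [-0.2,0,-5.2],
    [-0.2,0,-5.2],
    [-0.2,0,-5.2],
    [-0.2,0,-5.2],
    [-0.2,0,-5.2],
    [-0.2,0,-5.2],
  ],
  twist=[0,0,0,0,0,0,0,0],
  squeeze=25,
)

```text
clock: 40.7
tcp_pos: [0.4611, -0.0693, 0.0632]
orientation: [0.001, 0.593, 0.805, 0.001]
wrist_force: [2.4, 1.8, 4.8]
finger_gap: 0.0147
grip_force: 25.6
```

Call:
jog_arm(
  gripper=[0,0,0,0,0,0,0,0],
  offset=[
    [0.72,0.29,0.1],
    [1.42,0.7,0.1],
    [2.06,1.22,0.1],
    [2.62,1.82,0.1],
    [3.08,2.5,0.1],
    [3.44,3.24,0.1],
    [3.68,4.03,0.1],
    [3.8,4.79,0.1],
  ],
  twist=[8,16,25,33,42,50,59,67],
)

```text
clock: 41.7
tcp_pos: [0.498, -0.0216, 0.0633]
orientation: [0.0, 0.048, 0.999, -0.001]
wrist_force: [0.3, -0.8, 0.7]
finger_gap: 0.0151
grip_force: 25.3
```

Call:
jog_arm(
  gripper=[0,0,0,0,0,0,0,0],
  offset=[
    [0,0.1,0],
    [0,0.2,0],
    [0,0.3,0],
    [0,0.3,0],
    [0,0.3,0],
    [0,0.3,0],
    [0,0.3,0],
    [0,0.3,0],
  ],
  twist=[0,2,3,3,3,3,3,3],
)

```text
clock: 42.7
tcp_pos: [0.4981, -0.0184, 0.0634]
orientation: [0.0, 0.024, 1.0, -0.0]
wrist_force: [4.2, -1.5, -2.4]
finger_gap: 0.0146
grip_force: 25.1
```

```bash
python3 - <<'E'
from h import *
c=cam('wrist','w11.png'); s=env.get_state()
for k in('clock','tcp_pos','orientation','wrist_force'): print(k,np.round(s[k],4))
im=cv2.imread('pics/w11.png'); cv2.imwrite('pics/w11c.png',cv2.resize(im[170:360,200:380],(720,600),interpolation=cv2.INTER_CUBIC))
E
```

```text
clock 42.75
tcp_pos [ 0.4981 -0.0183  0.0634]
orientation [ 2.000e-04  2.440e-02  9.997e-01 -0.000e+00]
wrist_force [ 3.6495 -1.9049 -1.698 ]
```

View pics/w11c.png

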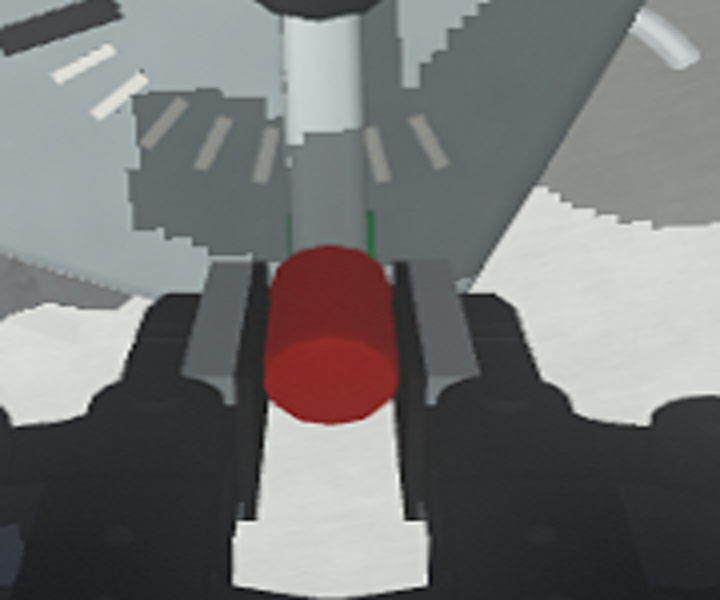

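The green flag square shows on both sides of the lever arm, with edges at 289 and 373 around the arm's 290–367. The lever stands on the set-point within about 0.4 mm. I'll let go and wait.

Call:
jog_arm(
  gripper=[0.35,0.35,0.35,0.35,0.35,0.35,0.35,0.35],
  offset=[
    [0,0,0],
    [0,0,0],
    [0,0,0],
    [0,0,0],
    [0,0,0],
    [0,0,0],
    [0,0,0],
    [0,0,0],
  ],
  twist=[0,0,0,0,0,0,0,0],
)

```text
clock: 43.75
tcp_pos: [0.4978, -0.0183, 0.0633]
orientation: [0.0, 0.024, 1.0, 0.0]
wrist_force: [-0.2, -0.3, -0.3]
finger_gap: 0.0301
grip_force: 0.0
```

Call:
jog_arm(
  gripper=[0.35,0.35,0.35,0.35,0.35,0.35,0.35,0.35],
  offset=[
    [0,0,0],
    [0,0,0],
    [0,0,0],
    [0,0,0],
    [0,0,0],
    [0,0,0],
    [0,0,0],
    [0,0,0],
  ],
  twist=[0,0,0,0,0,0,0,0],
)

```text
clock: 44.75
tcp_pos: [0.4978, -0.0183, 0.0633]
orientation: [0.0, 0.024, 1.0, 0.0]
wrist_force: [-0.1, 0.1, -0.1]
finger_gap: 0.0299
grip_force: 0.0
```

```bash
python3 - <<'E'
from h import *
c=cam('wrist','w12.png'); im=c['image'].astype(int); R,G,B=[im[...,i] for i in range(3)]
g=(G>R+25)&(G>B+10); g[:170]=0; g[300:]=0; print([(int(b),int(a)) for a,b in np.argwhere(g)][:30])
for i in(219,222,225): print(i,im[i,266:300].tolist()[::1] if i==222 else '')
E
```

```text
[(292, 238), (292, 239), (292, 240), (292, 241), (292, 242), (272, 243), (292, 243), (293, 243), (292, 244), (293, 244), (292, 245), (293, 245), (272, 246), (292, 246), (293, 246), (272, 247), (292, 247), (293, 247), (292, 248), (293, 248), (292, 249), (293, 249), (292, 250), (293, 250), (293, 251)]
219 
222 [[139, 143, 136], [127, 132, 127], [95, 102, 104], [97, 104, 105], [96, 103, 104], [96, 103, 103], [109, 116, 116], [114, 121, 120], [117, 124, 123], [119, 126, 125], [118, 125, 124], [117, 124, 124], [116, 124, 124], [117, 124, 124], [117, 124, 123], [116, 123, 123], [116, 123, 122], [116, 123, 122], [114, 121, 122], [115, 122, 122], [116, 123, 122], [115, 122, 121], [111, 118, 117], [107, 114, 114], [101, 108, 107], [91, 99, 100], [112, 118, 117], [141, 144, 138], [139, 143, 137], [135, 139, 133], [115, 120, 118], [96, 102, 104], [97, 104, 105], [98, 104, 105]]
225
```

Call:
jog_arm(
  gripper=[0.35,0.35,0.35,0.35,0.35,0.35,0.35,0.35],
  offset=[
    [0,0,0],
    [0,0,0],
    [0,0,0],
    [0,0,0],
    [0,0,0],
    [0,0,0],
    [0,0,0],
    [0,0,0],
  ],
  twist=[0,0,0,0,0,0,0,0],
)

```text
clock: 45.8
tcp_pos: [0.4978, -0.0182, 0.0633]
orientation: [-0.0, 0.024, 1.0, 0.0]
wrist_force: [-1.0, 0.3, -0.0]
finger_gap: 0.0298
grip_force: 0.0
```

Call:
jog_arm(
  gripper=[0.35,0.35,0.35,0.35,0.35,0.35,0.35,0.35],
  offset=[
    [0,0,0],
    [0,0,0],
    [0,0,0],
    [0,0,0],
    [0,0,0],
    [0,0,0],
    [0,0,0],
    [0,0,0],
  ],
  twist=[0,0,0,0,0,0,0,0],
)

```text
clock: 46.8
tcp_pos: [0.4978, -0.0183, 0.0633]
orientation: [0.0, 0.024, 1.0, 0.0]
wrist_force: [0.4, -0.5, 0.1]
finger_gap: 0.0302
grip_force: 0.0
```

Call:
jog_arm(
  gripper=[0,0,0,0,0,0,0,0],
  offset=[
    [0,0,0],
    [0,0,0],
    [0,0,0],
    [0,0,0],
    [0,0,0],
    [0,0,0],
    [0,0,0],
    [0,0,0],
  ],
  twist=[0,0,0,0,0,0,0,0],
)

```text
clock: 47.8
tcp_pos: [0.4978, -0.0183, 0.0634]
orientation: [0.0, 0.024, 1.0, 0.0]
wrist_force: [-0.1, -1.4, 1.1]
finger_gap: 0.0147
grip_force: 25.7
```

Call:
jog_arm(
  gripper=[0,0,0,0,0,0,0,0],
  offset=[
    [-0.08,-0.76,0],
    [-0.28,-1.55,0],
    [-0.6,-2.3,0],
    [-1.02,-3,0],
    [-1.54,-3.63,0],
    [-2.15,-4.17,0],
    [-2.83,-4.62,0],
    [-3.53,-4.94,0],
  ],
  twist=[-8,-16,-25,-33,-42,-50,-59,-67],
)

```text
clock: 48.8
tcp_pos: [0.4634, -0.068, 0.0635]
orientation: [0.001, 0.574, 0.819, 0.001]
wrist_force: [2.6, -0.5, -1.3]
finger_gap: 0.0146
grip_force: 25.5
```

Call:
jog_arm(
  gripper=[0,0,0,0,0,0,0,0],
  offset=[
    [-0.3,-0.1,0],
    [-0.5,-0.15,0],
    [-0.6,-0.2,0],
    [-0.6,-0.2,0],
    [-0.6,-0.2,0],
    [-0.6,-0.2,0],
    [-0.6,-0.2,0],
    [-0.6,-0.2,0],
  ],
  twist=[-3,-6,-6,-6,-6,-6,-6,-6],
)

```text
clock: 49.8
tcp_pos: [0.4605, -0.0688, 0.0637]
orientation: [0.002, 0.614, 0.79, 0.003]
wrist_force: [10.8, 5.4, -6.8]
finger_gap: 0.0148
grip_force: 25.1
```

Call:
jog_arm(
  gripper=[0,0.5,0.5,0.5,0.5,0.5,0.5,0.5],
  offset=[
    [0.4,0.1,0],
    [0.4,0.1,0],
    [0.4,0.1,0],
    [0.4,0.1,4],
    [0.4,0.1,8],
    [0.4,0.1,12],
    [0.4,2,12],
    [0.2,5,12],
  ],
  twist=[0,0,0,0,10,20,30,40],
)

```text
clock: 50.8
tcp_pos: [0.4589, -0.0199, 0.184]
orientation: [0.001, 0.306, 0.952, 0.0]
wrist_force: [-0.0, 0.3, -0.0]
finger_gap: 0.0428
grip_force: 0.0
```

Call:
jog_arm(
  gripper=[0.5,0.5,0.5,0.5,0.5,0.5,0.5,0.5],
  offset=[
    [-0.3,3,0],
    [-0.6,6,0],
    [-1,9,0],
    [-1.4,12,0],
    [-1.85,13.6,0],
    [-1.85,13.6,0],
    [-1.85,13.6,0],
    [-1.85,13.6,0],
  ],
  twist=[10,20,30,40,50,58,58,58],
)

```text
clock: 51.8
tcp_pos: [0.4399, 0.1161, 0.1833]
orientation: [-0.0, -0.191, 0.982, 0.0]
wrist_force: [-0.1, 0.3, 0.6]
finger_gap: 0.0426
grip_force: 0.0
```

```bash
python3 - <<'E'
from h import *
c=cam('wrist','w13.png'); s=env.get_state()
for k in('clock','tcp_pos','orientation','wrist_force'): print(k,np.round(s[k],4))
dishes(c)
print('bar',[np.round(dep(c,'wrist',x,y),4) for x,y in((284,200),(284,222),(284,240))])
im=c['image'].astype(int); R,G,B=[im[...,i] for i in range(3)]
p=np.array([dep(c,'wrist',b,a) for a,b in np.argwhere((R>150)&(G<60)&(B<70))]); p=p[(p[:,2]>.08)&(p[:,2]<.087)]
print(len(p),p.mean(0))
E
```

```text
clock 51.85
tcp_pos [0.44   0.1161 0.1833]
orientation [-1.000e-04 -1.914e-01  9.815e-01  1.000e-04]
wrist_force [0.4678 1.2765 0.1968]
blob [69, 147, 12, 17, 177] mean [ 0.4625 -0.07    0.0826] circ [ 0.4786 -0.0965] 0.0402
blob [424, 212, 42, 47, 1508] mean [0.4138 0.2836 0.046 ] circ [0.3983 0.1985] 0.1128
blob [349, 242, 48, 45, 1461] mean [0.4665 0.2259 0.0454] circ [0.4283 0.1674] 0.0966
bar [array([0.4307, 0.114 , 0.0904]), array([0.4471, 0.1207, 0.0899]), array([0.4605, 0.1261, 0.0913])]
149 [ 0.46162809 -0.06821183  0.08509756]
```

View pics/w13.png

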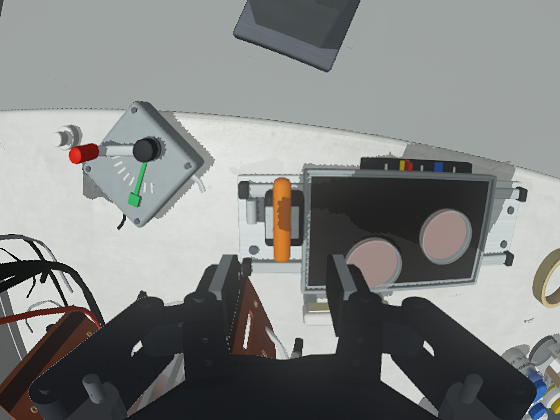

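The lever is back at idle, with the knob at (83,154), and the flag at (134,201) hasn't moved. Both dishes are on the deck. Now I'll grip the bar for the return.

Call:
jog_arm(
  gripper=[0.5,0.5,0.5,0.5,0.5,0,0,0],
  offset=[
    [0,0,-4],
    [0,0,-8],
    [0,0,-11],
    [0,0,-11.9],
    [0,0,-11.9],
    [0,0,-11.9],
    [0,0,-11.9],
    [0,0,-11.9],
  ],
  twist=[0,0,0,0,0,0,0,0],
  squeeze=60,
)

```text
clock: 52.85
tcp_pos: [0.4412, 0.1164, 0.0657]
orientation: [0.001, -0.192, 0.981, -0.0]
wrist_force: [-0.8, -0.6, 7.0]
finger_gap: 0.0128
grip_force: 59.9
```

Call:
jog_arm(
  gripper=[0,0,0,0,0,0,0,0],
  offset=[
    [0,0,0],
    [0,0,0],
    [0,0,0.6],
    [0,0,1.1],
    [0,0,1.5],
    [0,0,1.7],
    [0,0,1.7],
    [0,0,1.7],
  ],
  twist=[0,0,0,0,0,0,0,0],
)

```text
clock: 53.85
tcp_pos: [0.441, 0.1166, 0.0816]
orientation: [0.001, -0.193, 0.981, 0.0]
wrist_force: [5.3, 2.8, -5.9]
finger_gap: 0.0129
grip_force: 58.4
```

Call:
jog_arm(
  gripper=[0,0,0,0,0,0,0,0],
  offset=[
    [-0.08,0.2,0],
    [-0.25,0.6,0],
    [-0.5,1.2,0],
    [-0.75,1.85,0],
    [-1,2.5,0],
    [-1.25,3.1,0],
    [-1.42,3.5,0],
    [-1.5,3.7,0],
  ],
  twist=[0,0,0,0,0,0,0,0],
)

```text
clock: 54.85
tcp_pos: [0.426, 0.1538, 0.0816]
orientation: [0.001, -0.193, 0.981, 0.0]
wrist_force: [5.5, 1.3, -5.9]
finger_gap: 0.0125
grip_force: 58.5
```

Call:
jog_arm(
  gripper=[0,0,0,0,0,0,0,0],
  offset=[
    [0,0,0],
    [0,0,0],
    [0,0,0],
    [0,0,-0.5],
    [0,0,-1],
    [0,0,-1.5],
    [0,0,-1.7],
    [0,0,-1.7],
  ],
  twist=[0,0,0,0,0,0,0,0],
)

```text
clock: 55.85
tcp_pos: [0.4262, 0.1535, 0.0657]
orientation: [0.001, -0.193, 0.981, -0.0]
wrist_force: [1.7, 0.3, 6.2]
finger_gap: 0.0127
grip_force: 60.2
```

Call:
jog_arm(
  gripper=[0,0.5,0.5,0.5,0.5,0.5,0.5,0.5],
  offset=[
    [0,0,0],
    [0,0,0],
    [0,0,0],
    [0,0,4],
    [0,0,8],
    [0,0,12],
    [0,0,12],
    [0,0,12],
  ],
  twist=[0,0,0,0,0,0,0,0],
)

```text
clock: 56.85
tcp_pos: [0.4242, 0.1532, 0.1835]
orientation: [-0.001, -0.193, 0.981, 0.0]
wrist_force: [-0.1, -0.3, 0.5]
finger_gap: 0.0425
grip_force: 0.0
```

```bash
python3 - <<'E'
from h import *
c=cam('wrist','w14.png'); s=env.get_state()
for k in('clock','tcp_pos','orientation','wrist_force'): print(k,np.round(s[k],4))
dishes(c)
print('bar',[np.round(dep(c,'wrist',x,y),4) for x,y in((284,200),(284,222),(284,240))])
im=c['image'].astype(int); R,G,B=[im[...,i] for i in range(3)]
m=(R>140)&(G<70)&(B<80); m[:,:300]=0; q=np.array([dep(c,'wrist',b,a) for a,b in np.argwhere(m)]); print('ptr',len(q),q.mean(0))
m=(B>R+40)&(B>G+25); m[200:]=0;m[:,:300]=0; q=np.array([dep(c,'wrist',b,a) for a,b in np.argwhere(m)]); print('blue',len(q),q.mean(0) if len(q) else '')
E
```

```text
clock 56.9
tcp_pos [0.4239 0.1531 0.183 ]
orientation [-0.0013 -0.1926  0.9813  0.    ]
wrist_force [-0.8211  0.3758 -0.0189]
blob [423, 213, 42, 47, 1504] mean [0.3988 0.321  0.0456] circ [0.3833 0.2357] 0.1132
blob [349, 243, 47, 45, 1427] mean [0.451  0.263  0.0461] circ [0.4142 0.2037] 0.0967
bar [array([0.4149, 0.151 , 0.091 ]), array([0.4315, 0.1578, 0.0895]), array([0.4454, 0.1635, 0.0895])]
ptr 2 [0.35025086 0.25866783 0.02969482]
blue 45 [0.35540342 0.25601644 0.01404683]
```

View pics/w14.png

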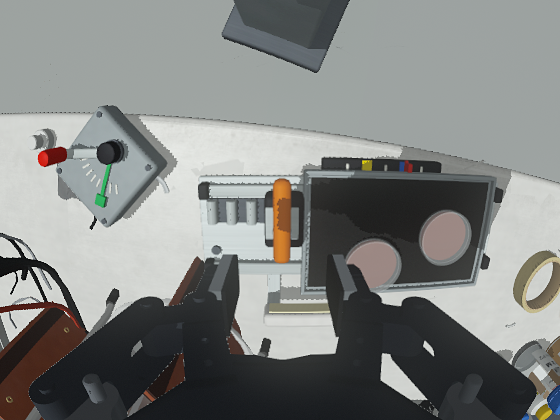

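```bash
python3 - <<'E'
from h import *
c=dict(np.load('last_wrist.npz')); im=c['image'].astype(int); R,G,B=[im[...,i] for i in range(3)]
m=((R-G>12)&(R-B>8)&(R>110)&(abs(G-B)<18)).astype(np.uint8); m=cv2.erode(cv2.morphologyEx(m,cv2.MORPH_OPEN,np.ones((5,5))),np.ones((5,5)))
_,l=cv2.connectedComponents(m); xr=np.array([np.cos(np.radians(22)),np.sin(np.radians(22))]); yr=np.array([-xr[1],xr[0]]); D=np.array([.4141,.2831])
ok=True
for u,v in((373,262),(445,238)):
    p=np.array([dep(c,'wrist',b,a) for a,b in np.argwhere(l==l[v,u])]); p=p[abs(p[:,2]-np.median(p[:,2]))<.008]; r=(p[:,:2]-D)
    A=np.c_[r@xr,r@yr,np.ones(len(p))]; k=np.linalg.lstsq(A,p[:,2],rcond=None)[0]
    print(len(p),'slope',k[:2].round(3),'zmed',np.median(p[:,2]).round(4),'xr',A[:,0].min().round(4),A[:,0].max().round(4),'yr',A[:,1].min().round(4),A[:,1].max().round(4)); ok&=bool((abs(k[:2])<.06).all())
if ok: print(env.hand_in())
E
```

```text
1072 slope [0.    0.001] zmed 0.0449 xr 0.0076 0.0531 yr -0.0565 -0.012
1162 slope [-0.004 -0.001] zmed 0.0448 xr -0.023 0.0235 yr 0.0193 0.0634
the job is handed in; nothing more can be done
None
```

The exposure is done and handed in after about 57 s of arm time: the lever is back at idle, and the carriage is locked at the blue mark with both dishes flat and apart on the deck; one dish got shifted about 3 cm on the way, and I left it there, still inside the lips.

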